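# Empty the soap jugs into the crate and dock them

## Task

Tip the soap bars out of both collecting jugs into the green crate, and put the bars that lie loose on the bench into it as well. Stand each emptied jug upright in a nest of the wooden stand, turned so that its handle goes through the nest's notch and its foot is fully down on the board. Do not disturb the two tins.

Things in the scene. Friction and masses are not known exactly. Their poses are not given: they have to be found in the camera images.
- crate: the shallow green crate, fixed: outside 240 (x) by 220 (y) mm, 60 mm high, walls and floor 6 mm, open on top; origin at the centre of its underside, z up
- stand: the plywood jug stand, fixed: a board 160 (its x) by 330 (its y) by 12 mm thick, lying flat; origin at the centre of its underside. It carries two round nests at y = +85 and -85 mm
- nest_1 (a point): centre of a nest's floor (the board's top, 12 mm above the bench). A nest is an octagon of seven wooden strips 16 mm high, 8 mm thick, inner radius 45 mm; the eighth side, towards the stand's +x, is left out: the notch, about 37 mm wide, for a jug's handle. Axes are the stand's
- nest_1_notch (a point): middle of that nest's notch, 45 mm from the nest's centre, on the board's top; the direction from the nest's centre to it is where the handle must point
- nest_2 (a point): centre of a nest's floor (the board's top, 12 mm above the bench). A nest is an octagon of seven wooden strips 16 mm high, 8 mm thick, inner radius 45 mm; the eighth side, towards the stand's +x, is left out: the notch, about 37 mm wide, for a jug's handle. Axes are the stand's
- nest_2_notch (a point): middle of that nest's notch, 45 mm from the nest's centre, on the board's top; the direction from the nest's centre to it is where the handle must point
- jug_a: a white plastic collecting jug, 140 to 260 g, both alike: a round tapering tub 80 mm high, outside radius 36 mm at the foot and 62 mm at the rim, wall 4 mm, floor 5 mm, one handle; it holds two or three soaps. Origin at the centre of its underside, z up through the mouth, x towards the handle
- jug_a_grip (a point): middle of that jug's handle bar: upright, 14 mm (jug's x) by 16 mm (y), 96 mm from the axis, 5 to 81 mm above the foot. Arms 14 mm wide join it to the tub at the top (68 to 80 mm up) and bottom (5 to 17 mm up), with a gap of about 38 mm behind the bar. The bottom arm goes through a nest's notch; lying on the strips it leaves the jug crooked and high. This point is 45 mm up
- jug_a_rim (a point): centre of that jug's mouth, 80 mm above the foot
- jug_b: a white plastic collecting jug, 140 to 260 g, both alike: a round tapering tub 80 mm high, outside radius 36 mm at the foot and 62 mm at the rim, wall 4 mm, floor 5 mm, one handle; it holds two or three soaps. Origin at the centre of its underside, z up through the mouth, x towards the handle
- jug_b_grip (a point): middle of that jug's handle bar: upright, 14 mm (jug's x) by 16 mm (y), 96 mm from the axis, 5 to 81 mm above the foot. Arms 14 mm wide join it to the tub at the top (68 to 80 mm up) and bottom (5 to 17 mm up), with a gap of about 38 mm behind the bar. The bottom arm goes through a nest's notch; lying on the strips it leaves the jug crooked and high. This point is 45 mm up
- jug_b_rim (a point): centre of that jug's mouth, 80 mm above the foot
- soap_a1: a wrapped guest-size soap bar, a white block 34 (x) by 26 (y) by 16 (z) mm, 25 g, with a grey band; origin at the centre of its 34 x 26 underside. Starts inside jug_a
- soap_a2: a wrapped guest-size soap bar, a white block 34 (x) by 26 (y) by 16 (z) mm, 25 g, with a grey band; origin at the centre of its 34 x 26 underside. Starts inside jug_a
- soap_a3: a wrapped guest-size soap bar, a white block 34 (x) by 26 (y) by 16 (z) mm, 25 g, with a grey band; origin at the centre of its 34 x 26 underside. Starts inside jug_a; may be absent
- soap_b1: a wrapped guest-size soap bar, a white block 34 (x) by 26 (y) by 16 (z) mm, 25 g, with a grey band; origin at the centre of its 34 x 26 underside. Starts inside jug_b
- soap_b2: a wrapped guest-size soap bar, a white block 34 (x) by 26 (y) by 16 (z) mm, 25 g, with a grey band; origin at the centre of its 34 x 26 underside. Starts inside jug_b
- soap_b3: a wrapped guest-size soap bar, a white block 34 (x) by 26 (y) by 16 (z) mm, 25 g, with a grey band; origin at the centre of its 34 x 26 underside. Starts inside jug_b; may be absent
- soap_l1: a wrapped guest-size soap bar, a white block 34 (x) by 26 (y) by 16 (z) mm, 25 g, with a grey band; origin at the centre of its 34 x 26 underside. Lies loose on the bench; may be absent
- soap_l2: a wrapped guest-size soap bar, a white block 34 (x) by 26 (y) by 16 (z) mm, 25 g, with a grey band; origin at the centre of its 34 x 26 underside. Lies loose on the bench; may be absent
- soap_l3: a wrapped guest-size soap bar, a white block 34 (x) by 26 (y) by 16 (z) mm, 25 g, with a grey band; origin at the centre of its 34 x 26 underside. Lies loose on the bench; may be absent
- soap_l4: a wrapped guest-size soap bar, a white block 34 (x) by 26 (y) by 16 (z) mm, 25 g, with a grey band; origin at the centre of its 34 x 26 underside. Lies loose on the bench; may be absent
- tin_1: a food tin, 66 mm across and 100 mm high, standing on the bench, not part of the work; origin at the centre of its underside
- tin_2: a food tin, 66 mm across and 100 mm high, standing on the bench, not part of the work; origin at the centre of its underside
Not all that is in view belongs to the job. What is shaped like the soap_b2 but black or turquoise is not meant.

How it is judged:
By the outcome, as a careful person would: the job done as asked, in the order asked, and still so for the second after the job is handed in, with the robot touching nothing.
Of soap_a3, soap_b3 only 1 to 2 are there at a start; the rules pass over those that are not, and their reading is None.
Of soap_l1, soap_l2, soap_l3, soap_l4 only 2 to 4 are there at a start; the rules pass over those that are not, and their reading is None.
At some moment in a run one of jug_a, jug_b, soap_l1, soap_l2, soap_l3, soap_l4 may be knocked a few centimetres aside while the robot is not near it.
It also fails if it takes over 210 s, if anything falls off the work surface, if the arm or the gripper's body presses on something with over 40 N, if the wrist force passes 120 N, or if a joint passes its speed limit or range.

## Robot

A 7-joint arm with a two-finger parallel gripper is mounted at the origin on the work surface. World frame = base frame: x ahead of the robot, y to its left, z up, the work surface at z = 0. Lengths are in m, angles in degrees, forces in N, time in s.
With the tool pointing down it reaches from about 0.4 to 0.85 m from the base axis. Payload 4.5 kg.
Tool frame: the origin (TCP) lies on the centre line of the jaws, within the pads' length; the fingertips stand 8 mm ahead of it and the grasp point (between the pads) lies 11 mm behind it; z points along the fingers, y is the direction in which the jaws open and shut (so a half turn about z gives the same grasp; the last joint's range is limited). The gripper opens to 85 mm and grips with 20 to 120 N. Pads are 22 mm wide; open, the fingers measure 114 mm over their backs; the gripper's body (76 mm by 85 mm) begins 54 mm behind the grasp point. The pads swing forward as they close: fully open they stand 13 mm farther back than shut.
Start: joints at [-67.907, 39.483, -11.15, 89.685, 9.013, 51.709, -12.324], TCP at [0.215, 0.587, 0.239] pointing down, gripper open.
Joint ranges: [-172.22, 172.22], [-26.19, 119.32], [-84.43, 86.54], [7.71, 146.69], [-57.33, 237.33], [2.42, 119.75], [-152.13, 152.13]. Speed limits (degrees/s): [147.25, 147.25, 180, 180, 180, 180, 180].

## Interface

Orientations are given as a 3x3 rotation matrix whose columns are the frame's x, y, z axes.
In Python, from station import telemetry, imaging, robot gives the robot as it stands.
- The arm moves only by the tool step_arm, never from a script. Its argument "motion" is a list of rows, each a list of 3 entries, a list of its own where there are three numbers: the opening, from 0 (shut) to 1 (fully open), then the shift along the tool's x, y, z each as a share of 25 cm, from -1 to 1, then the turn, a rotation vector about the tool's x, y, z each as a share of 360 degrees, from -1 to 1. In form: [[gripper, [tx, ty, tz], [rx, ry, rz]], ...]. A call has 1 to 20 rows; each row is the pose to reach, as a shift and turn from the pose measured when the call began, along the tool's axes at that moment, turning the shorter way round; what a row does not reach only later rows make up. A row lasts 1/10 s, in which the tool goes at most 50 mm and 8.59 degrees, less where a joint would pass 70% of its speed; a pose out of reach is approached as far as the arm can. A call with a number of a shift or a turn outside -1 to 1 is refused whole. A call with a gripper value outside its range is refused whole. The fingers move at their own pace and stop on an object; the grip force is fixed at half the most. Time passes only in rows, so rows that repeat a pose let the fingers close. It gives the time, the measured TCP pose, the force and the opening at its end, in the units of the state.
- telemetry.observe(): the state, without advancing time (a new reading comes with each control period).
- imaging.snapshot(name): name is "scene" or "top" or "wrist"; returns the picture (480x640x3 uint8, red, green, blue); there is no depth.
- imaging.camera_params(name): a dict with "fx", "fy", "cx", "cy" (pixels), "dist_coeffs" ([k1, k2, p1, p2, k3] as OpenCV has them; the pictures are not rectified), "origin" and "orientation" of the camera in the world. Camera axes: x right, y down, z forward; pixel columns grow to the right and rows downward; lengths in m; the calibration is good to about 2 mm. A picture is of the moment at which its call begins: read the wrist's pose just before it. camera_params takes no time and is no camera call; for the wrist camera it gives the pose at the moment of the call.
- robot.finish_job(): hands the job in, once; it reports no verdict.
The state is a dict: "time": time; "qpos": joint angles; "joint_velocities": joint speeds; "effort": joint torques, N m; "tcp_pos": TCP position; "tool_rot": TCP orientation; "force": force on the tool from outside, world axes, zero at the start; "ft_torque": the same for the moment, N m; "grip_width": finger opening in m.
Only numpy, scipy, OpenCV 4.12 (cv2) and the standard library are available. Lean on these libraries where they do the work, as an engineer would, in place of code of your own. Each camera call takes 0.05 s, during which the arm holds its last target. There are 200 camera calls.

## Working session

There is one attempt and no reset: what is moved stays moved. The work goes in short steps, Python scripts to look and compute and a tool call to move; the robot and the scene stay as the last step left them, time stands still between calls to the robot, and variables do not carry over. Pictures are saved under pics/ and viewed, about 12 in all and at most 16, crops included, and the job is handed in when it is done.

Besides the shell and the picture viewer there is one more tool, called after "Request:" in YAML: its name, and indented under it one key for each argument. step_arm: Moves the arm, as the interface text tells. Its arguments: {"type":"object","properties":{"motion":{"type":"array"}},"required":["motion"]}

```bash
mkdir -p pics; ls
python3 - <<'E'
from station import telemetry, imaging
import cv2
s=telemetry.observe(); print({k:s[k] for k in('time','tcp_pos','tool_rot','grip_width','force')})
for n in('scene','top'):
    im=imaging.snapshot(n); cv2.imwrite(f'pics/{n}0.png',im[:,:,::-1]); p=imaging.camera_params(n); print(n,p)
E
```

```text
pics
{'time': 0.0, 'tcp_pos': array([0.21518824, 0.58609131, 0.2384678 ]), 'tool_rot': array([[-9.38789602e-01,  3.44490628e-01, -5.38255102e-04],
       [ 3.44491028e-01,  9.38787853e-01, -1.81598834e-03],
       [-1.20283613e-04, -1.89025502e-03, -9.99998206e-01]]), 'grip_width': 0.08525109341113617, 'force': array([-0.78847303, -0.42789933,  0.06062602])}
scene {'fx': 561.9651544422782, 'fy': 561.9651544422782, 'cx': 320.30068599564004, 'cy': 242.38973915307733, 'dist_coeffs': array([-0.05513615,  0.        ,  0.        ,  0.        ,  0.        ]), 'origin': array([1.37151216, 0.19110629, 1.00881138]), 'orientation': array([[-0.10311698,  0.72423763, -0.6817967 ],
       [ 0.99456827,  0.06530745, -0.08104873],
       [-0.01417213, -0.68645087, -0.72703807]])}
top {'fx': 479.8480313675118, 'fy': 479.8480313675118, 'cx': 318.9921486718977, 'cy': 239.7324038322413, 'dist_coeffs': array([-0.07380081,  0.        ,  0.        ,  0.        ,  0.        ]), 'origin': array([0.32028551, 0.11004163, 1.02391506]), 'orientation': array([[-0.09138731, -0.97205434,  0.21623766],
       [-0.99581303,  0.08968284, -0.01770312],
       [-0.00218442, -0.21695012, -0.97618025]])}
```

View pics/scene0.png

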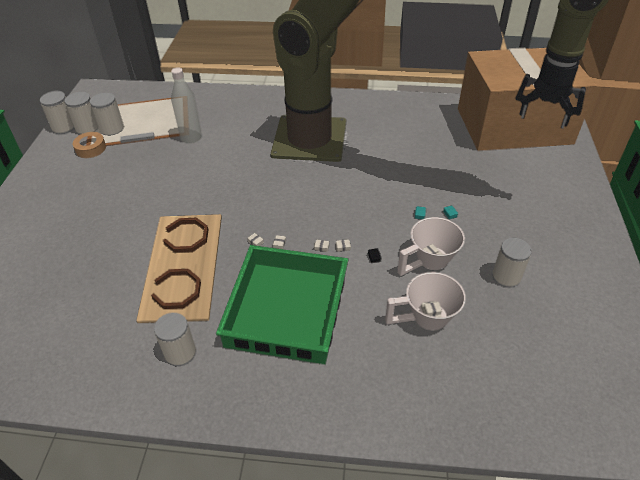

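View pics/top0.png

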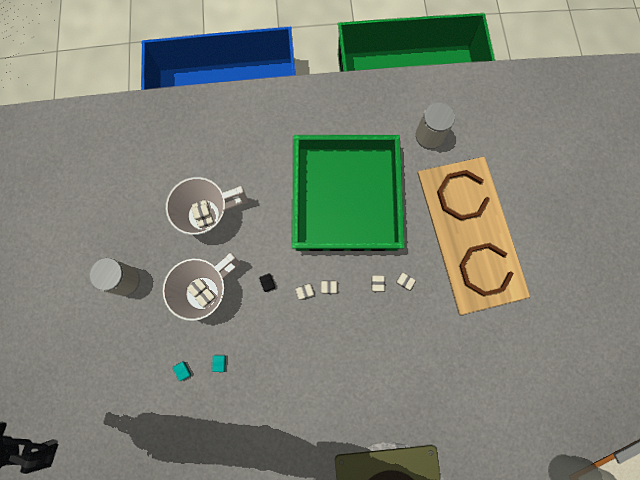

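```bash
cat > h.py <<'E'
import numpy as np, cv2
from scipy.spatial.transform import Rotation as R
from station import telemetry, imaging, robot
def ray(n,px,p=None):
    p=p or imaging.camera_params(n)
    K=np.array([[p['fx'],0,p['cx']],[0,p['fy'],p['cy']],[0,0,1]])
    u=cv2.undistortPoints(np.array(px,float).reshape(-1,1,2),K,p['dist_coeffs']).reshape(-1,2)
    d=np.c_[u,np.ones(len(u))]@p['orientation'].T
    return np.array(p['origin']),d
def plane(n,px,z,p=None):
    o,d=ray(n,px,p); return o+d*((z-o[2])/d[:,2])[:,None]
def snap(n,name=None):
    p=imaging.camera_params(n); im=imaging.snapshot(n)[:,:,::-1].copy()
    if name: cv2.imwrite(f'pics/{name}.png',im)
    return im,p
def blobs(mask,amin,amax=1e9):
    return [c for c in cv2.findContours(mask.astype(np.uint8),cv2.RETR_EXTERNAL,cv2.CHAIN_APPROX_NONE)[0] if amin<=cv2.contourArea(c)<=amax]
def go(pos,Rt):
    """shift/turn numbers from the current pose to a target pose"""
    s=telemetry.observe(); Rc=s['tool_rot']
    t=Rc.T@(np.array(pos)-s['tcp_pos'])/.25; r=R.from_matrix(Rc.T@Rt).as_rotvec(degrees=True)/360
    print('t',t.round(3).tolist(),'r',r.round(4).tolist(),'from',s['tcp_pos'].round(4),'time',s['time'])
def tool(az,pitch,roll=0):
    """tool z heading az (deg in the plane), pitched down; y horizontal, then roll about z"""
    a,p=np.radians([az,pitch]); z=np.array([np.cos(a)*np.cos(p),np.sin(a)*np.cos(p),-np.sin(p)])
    y=np.array([-np.sin(a),np.cos(a),0]); x=np.cross(y,z)
    return np.c_[x,y,z]@R.from_euler('z',roll,degrees=True).as_matrix()
E
python3 - <<'E'
from h import *
im=cv2.imread('pics/top0.png'); hsv=cv2.cvtColor(im,cv2.COLOR_BGR2HSV)
roi=np.zeros(im.shape[:2],bool); roi[100:400,60:560]=1
H,S,V=hsv[...,0],hsv[...,1],hsv[...,2]
g=roi&(H>50)&(H<75)&(S>120)
for c in blobs(g,3000):
    b=cv2.minAreaRect(c); q=plane('top',cv2.boxPoints(b),.06); print('crate',q.mean(0).round(3),q.round(3).tolist())
# soap
w=roi&(S<60)&(V>170)
for c in blobs(w,20,20000):
    b=cv2.minAreaRect(c); q=plane('top',cv2.boxPoints(b),.016)
    print('white',np.round(b[0]),cv2.contourArea(c),q.mean(0).round(3),np.linalg.norm(q[0]-q[1]).round(3),np.linalg.norm(q[1]-q[2]).round(3))
wd=roi&(H>8)&(H<25)&(S>70)&(np.arange(640)[None]>410)
for c in blobs(wd,3000):
    b=cv2.minAreaRect(c); q=plane('top',cv2.boxPoints(b),.012); print('stand',q.mean(0).round(3),q.round(3).tolist())
for nm,cn in(('ja',(195,206)),('jb',(193,290)),):
    pass
cv2.imwrite('pics/jugs.png',cv2.resize(im[160:330,130:330],None,fx=4,fy=4,interpolation=cv2.INTER_CUBIC)[:, :800][:600])
E
```

```text
crate [0.634 0.022 0.06 ] [[0.771, 0.13, 0.06], [0.749, -0.113, 0.06], [0.496, -0.079, 0.06], [0.517, 0.15, 0.06]]
white [300. 292.] 60.5 [0.434 0.143 0.016] 0.013 0.024
white [378. 288.] 54.5 [ 0.429 -0.022  0.016] 0.023 0.011
white [308. 290.] 51.0 [0.439 0.124 0.016] 0.012 0.024
white [334. 286.] 47.0 [0.44  0.071 0.016] 0.011 0.023
white [324. 286.] 57.0 [0.442 0.09  0.016] 0.013 0.023
white [410. 283.] 52.5 [ 0.432 -0.091  0.016] 0.024 0.012
white [378. 278.] 51.0 [ 0.448 -0.024  0.016] 0.023 0.011
white [402. 278.] 60.5 [ 0.444 -0.075  0.016] 0.025 0.014
white [229. 268.] 41.0 [0.5   0.288 0.016] 0.019 0.012
white [111. 277.] 282.0 [0.504 0.544 0.016] 0.066 0.036
white [195. 283.] 3017.5 [0.476 0.363 0.016] 0.162 0.134
white [199. 200.] 2693.5 [0.658 0.347 0.016] 0.163 0.133
stand [ 0.532 -0.245  0.012] [[0.68, -0.139, 0.012], [0.717, -0.307, 0.012], [0.379, -0.346, 0.012], [0.35, -0.188, 0.012]]
```

View pics/jugs.png

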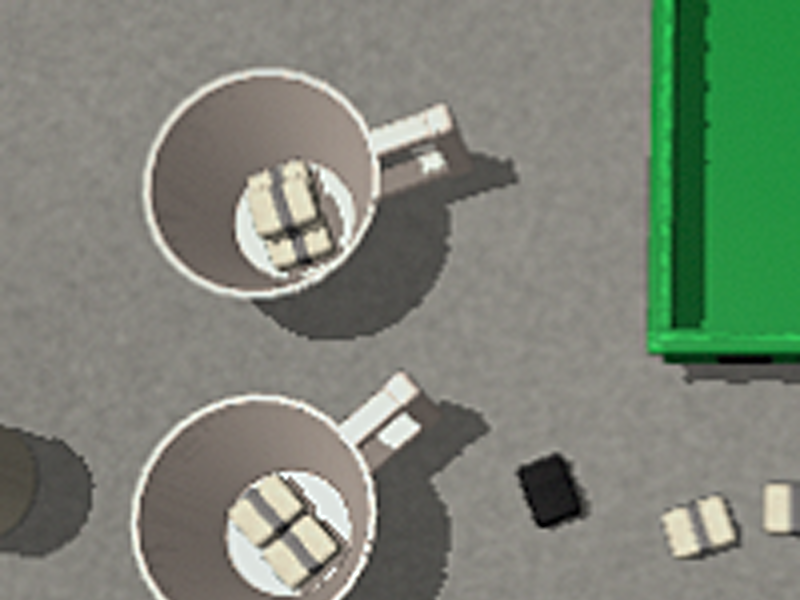

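Run:
```python
from h import *
f=lambda pts:np.array(pts,float)/4+[130,160]-0.375
for pts,hp in(([(144,187),(382,178),(265,68),(258,297)],(436,119)),([(133,525),(376,520),(257,395)],(400,384))):
    q=plane('top',f(pts),.08)[:,:2]
    A=np.c_[2*q,np.ones(len(q))]; s=np.linalg.lstsq(A,(q**2).sum(1),rcond=None)[0]; c=s[:2]; r=np.sqrt(s[2]+c@c)
    h=plane('top',f([hp]),.081)[0,:2]; d=h-c
    print('centre',c.round(4),'r',r.round(4),'handle',h.round(4),'dist',np.linalg.norm(d).round(4),'az',np.degrees(np.arctan2(d[1],d[0])).round(1))
im=cv2.imread('pics/top0.png'); hsv=cv2.cvtColor(im,cv2.COLOR_BGR2HSV)
m=(hsv[...,2]<100)&(hsv[...,0]<25)&(hsv[...,1]>90); m[:,:425]=0;m[:,535:]=0;m[:155]=0;m[320:]=0
for c in blobs(m,60):
    q=plane('top',c.reshape(-1,2),.028)[:,:2]; hull=cv2.convexHull(c); print('nest',len(c),q.min(0),q.max(0),cv2.boundingRect(c))
w=(hsv[...,0]>8)&(hsv[...,0]<25)&(hsv[...,1]>60)&(hsv[...,2]>120); w[:,:410]=0; w[:145]=0; w[330:]=0
for c in blobs(w,1000):
    h=cv2.approxPolyDP(cv2.convexHull(c),6,True).reshape(-1,2); print(h.tolist(),plane('top',h,.012).round(3).tolist())
s=im[100:330,400:560]; cv2.imwrite('pics/stand.png',cv2.resize(s,None,fx=2.6,fy=2.6,interpolation=cv2.INTER_CUBIC))
```

```text
centre [0.6262 0.34  ] r 0.0617 handle [0.6507 0.2487] dist 0.0946 az -75.0
centre [0.4535 0.3504] r 0.0609 handle [0.5131 0.2743] dist 0.0967 az -51.9
nest 272 [ 0.39105092 -0.30854106] [ 0.49895043 -0.19740456] (459, 244, 54, 52)
nest 246 [ 0.55579144 -0.28485957] [ 0.66855912 -0.17416266] (437, 170, 52, 51)
[[483, 156], [529, 297], [460, 314], [418, 171]] [[0.704, -0.297, 0.012], [0.379, -0.343, 0.012], [0.358, -0.189, 0.012], [0.681, -0.144, 0.012]]
```

Run:
```python
from h import *
T=tool(105,30,180); print(T.round(2).tolist())
g=np.array([.651,.2475,.05]); pre=g-0.1*T[:,2]; pre[2]+=.12
print(pre); go(pre,T); print(telemetry.observe()['qpos'])
```

```text
[[-0.13, 0.97, -0.22], [0.48, 0.26, 0.84], [0.87, 0.0, -0.5]]
[0.67341439 0.16384837 0.22      ]
t [-2.303, -0.954, 0.076] r [-0.0798, 0.1534, 0.1376] from [0.2152 0.5862 0.2385] time 0.1
[-67.9068233   39.53016143 -11.14678479  89.74036407   9.01406774
  51.71105379 -12.32367658]
```

Request:
step_arm:
  motion:
    - [1,[-0.2,-0.08,-0.05],[0,0,0]]
    - [1,[-0.4,-0.16,-0.1],[0,0,0]]
    - [1,[-0.6,-0.24,-0.2],[0,0,0]]
    - [1,[-0.8,-0.32,-0.2],[0,0,0]]
    - [1,[-1,-0.4,-0.2],[0,0,0]]
    - [1,[-1,-0.4,-0.2],[0,0,0]]

```text
time: 0.7
tcp_pos: [0.4197, 0.4015, 0.2887]
tool_rot: [[-0.937, 0.351, 0.002], [0.351, 0.937, -0.005], [-0.003, -0.004, -1.0]]
force: [0.6, 0.4, 0.6]
grip_width: 0.0853
```

Run:
```python
from h import *
T=tool(105,30,180)
go([.673,.164,.27],T); print(telemetry.observe()['qpos'])
```

```text
t [-1.282, -0.534, 0.081] r [-0.0793, 0.1542, 0.1367] from [0.4197 0.4015 0.2887] time 0.7
[-40.89096947  32.97748275 -12.7005256   93.85655486   8.7726456
  54.27672589  12.71333215]
```

Request:
step_arm:
  motion:
    - [1,[-0.2,-0.1,0],[0,0,0.04]]
    - [1,[-0.4,-0.2,0],[0,0,0.08]]
    - [1,[-0.6,-0.3,0],[-0.02,0.04,0.1]]
    - [1,[-0.8,-0.4,0],[-0.04,0.08,0.12]]
    - [1,[-1,-0.5,0],[-0.06,0.12,0.135]]
    - [1,[-1,-0.53,0],[-0.0793,0.1542,0.1367]]
    - [1,[-1,-0.53,0.05],[-0.0793,0.1542,0.1367]]
    - [1,[-1,-0.53,0.08],[-0.0793,0.1542,0.1367]]
    - [1,[-1,-0.53,0.08],[-0.0793,0.1542,0.1367]]
    - [1,[-1,-0.53,0.08],[-0.0793,0.1542,0.1367]]
    - [1,[-1,-0.53,0.08],[-0.0793,0.1542,0.1367]]
    - [1,[-1,-0.53,0.08],[-0.0793,0.1542,0.1367]]
    - [1,[-1,-0.53,0.08],[-0.0793,0.1542,0.1367]]

```text
time: 2.0
tcp_pos: [0.6073, 0.1913, 0.2712]
tool_rot: [[-0.133, 0.965, -0.225], [0.483, 0.262, 0.836], [0.866, 0.003, -0.501]]
force: [-0.7, -0.2, 0.8]
grip_width: 0.0854
```

Run:
```python
from h import *
T=tool(105,30,180)
g=np.array([.651,.2475,.05]); pre=g-0.09*T[:,2]
print(pre);go(pre+[0,0,.1],T); print(telemetry.observe()['qpos'])
im,p=snap('wrist','w1')
```

```text
[0.67117295 0.17221353 0.095     ]
t [-0.335, 0.226, 0.031] r [-0.0002, 0.0001, 0.0006] from [0.6073 0.1913 0.2712] time 2.0
[ 16.68301934  55.06507028 -28.00706691  83.28177581 -39.15632641
  66.61834472  34.93845913]
```

View pics/w1.png

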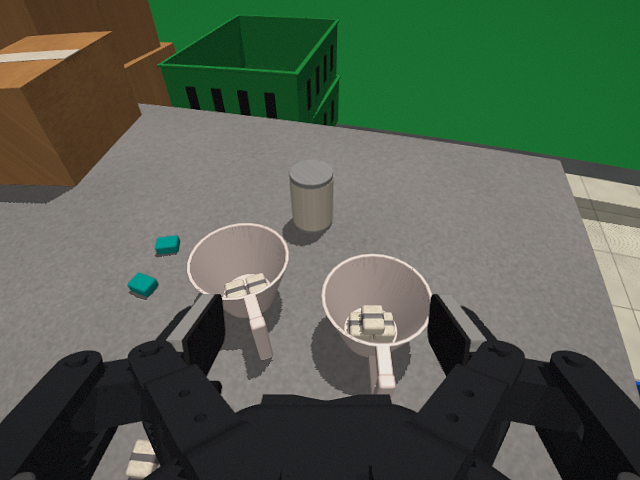

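Run:
```python
from h import *
p=imaging.camera_params('wrist')
q=plane('wrist',[(323,300),(431,302),(376,256),(345,266),(410,268)],.08,p)[:,:2]
A=np.c_[2*q,np.ones(len(q))]; s=np.linalg.lstsq(A,(q**2).sum(1),rcond=None)[0]; c=s[:2]; print(c,np.sqrt(s[2]+c@c))
h=plane('wrist',[(386,380)],.081,p)[0,:2]; d=h-c; print(h,np.linalg.norm(d),np.degrees(np.arctan2(d[1],d[0])))
T=tool(105,30,180); print('pre',end='');go([.671,.172,.10],T)
```

```text
[0.62741394 0.34008075] 0.05918089067352743
[0.6500571  0.25011131] 0.09277506086932963 -75.87340920038775
pret [-0.667, 0.223, 0.221] r [-0.0002, 0.0001, 0.0008] from [0.6073 0.1918 0.2718] time 2.05
```

Request:
step_arm:
  motion:
    - [0.7,[-0.17,0.12,0.02],[0,0,0]]
    - [0.7,[-0.33,0.22,0.03],[0,0,0]]
    - [0.7,[-0.45,0.22,0.1],[0,0,0]]
    - [0.7,[-0.56,0.22,0.16],[0,0,0]]
    - [0.7,[-0.67,0.22,0.22],[0,0,0]]
    - [0.7,[-0.67,0.22,0.22],[0,0,0]]
    - [0.7,[-0.67,0.22,0.22],[0,0,0]]

```text
time: 2.75
tcp_pos: [0.6709, 0.1731, 0.1013]
tool_rot: [[-0.137, 0.964, -0.226], [0.481, 0.264, 0.836], [0.866, 0.005, -0.5]]
force: [0.8, 0.2, 0.5]
grip_width: 0.0596
```

Run:
```python
from h import *
T=tool(105,30,180); go(np.array([.651,.248,.05])+.011*T[:,2],T)
```

```text
t [-0.023, 0.002, 0.415] r [-0.0004, 0.0001, 0.0012] from [0.6709 0.1731 0.1013] time 2.75
```

Request:
step_arm:
  motion:
    - [0.7,[-0.02,0,0.1],[0,0,0]]
    - [0.7,[-0.02,0,0.2],[0,0,0]]
    - [0.7,[-0.02,0,0.3],[0,0,0]]
    - [0.7,[-0.02,0,0.37],[0,0,0]]
    - [0.7,[-0.02,0,0.415],[0,0,0]]
    - [0.7,[-0.02,0,0.415],[0,0,0]]
    - [0,[-0.02,0,0.415],[0,0,0]]
    - [0,[-0.02,0,0.415],[0,0,0]]
    - [0,[-0.02,0,0.415],[0,0,0]]
    - [0,[-0.02,0,0.415],[0,0,0]]
    - [0,[-0.02,0,0.415],[0,0,0]]
    - [0,[-0.02,0,0.415],[0,0,0]]
    - [0,[-0.02,0,0.415],[0,0,0]]
    - [0,[-0.02,0,0.415],[0,0,0]]

```text
time: 4.15
tcp_pos: [0.6484, 0.2573, 0.0453]
tool_rot: [[-0.137, 0.965, -0.226], [0.481, 0.264, 0.836], [0.866, 0.006, -0.5]]
force: [1.4, -2.6, 2.0]
grip_width: 0.0151
```

Run:
```python
from h import *
s=telemetry.observe(); T=s['tool_rot'];print(s['qpos'])
go(s['tcp_pos']+[0,0,.16],T)
T2=tool(90,30,180)
im,p=snap('wrist','w2'); cv2.imwrite('pics/w2.png',im)
```

```text
[  9.98259075  76.09831527 -27.60985117  73.82010977 -37.85066852
  56.32310581  42.34820966]
t [0.554, 0.004, -0.32] r [0.0, 0.0, 0.0] from [0.6484 0.2573 0.0453] time 4.15
```

View pics/w2.png

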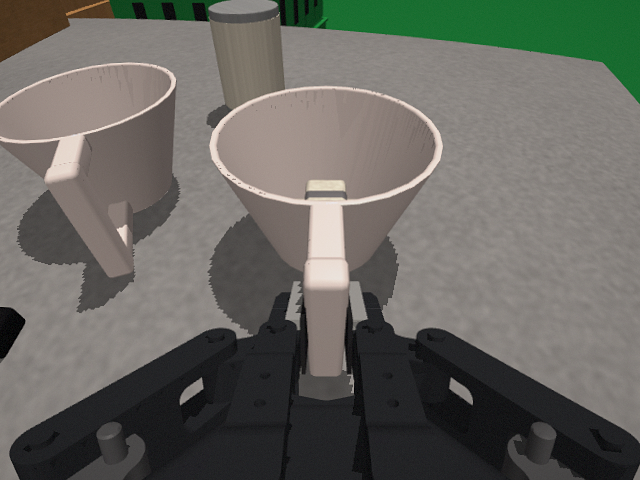

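Request:
step_arm:
  motion:
    - [0,[0.1,0,-0.06],[0,0,0]]
    - [0,[0.2,0,-0.12],[0,0,0]]
    - [0,[0.3,0,-0.18],[0,0,0]]
    - [0,[0.4,0,-0.24],[0,0,0]]
    - [0,[0.5,0,-0.29],[0,0,0]]
    - [0,[0.55,0,-0.32],[0,0,0]]
    - [0,[0.69,0,-0.4],[0,0,0]]
    - [0,[0.69,0,-0.4],[0,0,0]]
    - [0,[0.69,0,-0.4],[0,0,0]]

```text
time: 5.1
tcp_pos: [0.6471, 0.2567, 0.244]
tool_rot: [[-0.138, 0.964, -0.226], [0.483, 0.265, 0.835], [0.865, 0.006, -0.502]]
force: [-0.6, -0.4, -3.0]
grip_width: 0.0148
```

Run:
```python
from h import *
s=telemetry.observe(); T=s['tool_rot']; print(s['tcp_pos'],s['force'],s['qpos'],s['grip_width'])
for phi in(0,60,80,90,100,110,120,135,150,165):
    Q=R.from_rotvec(np.radians(phi)*T[:,2]).as_matrix()
    hx=np.array([-T[0,2],-T[1,2],0]);hx/=np.linalg.norm(hx)
    u=Q@[0,0,1]; a=-.096*(Q@hx)+.03*u   # rim centre rel grasp
    d=-np.array([0,0,1])+u*u[2]; d/=max(np.linalg.norm(d),1e-6)
    foot=a-.08*u; tilt=np.degrees(np.arccos(u[2]))
    print(phi,'tilt',tilt.round(),'u',u.round(2),'low edge',(a+.062*d).round(3),'foot low',(foot+.036*d).round(3))
```

```text
[0.64712055 0.25666905 0.24398175] [-0.59853898 -0.35065599 -3.03029593] [ 10.38044985  59.54181858 -28.08105619  76.44065181 -39.49536415
  64.4490285   31.59992042] 0.014797354218946578
0 tilt 0.0 u [0. 0. 1.] low edge [-0.025  0.093  0.03 ] foot low [-0.025  0.093 -0.05 ]
60 tilt 51.0 u [ 0.78 -0.01  0.63] low edge [ 0.081  0.091 -0.05 ] foot low [ 0.002  0.092 -0.08 ]
80 tilt 68.0 u [ 0.92 -0.12  0.38] low edge [ 0.077  0.079 -0.08 ] foot low [-0.006  0.09  -0.087]
90 tilt 75.0 u [ 0.95 -0.19  0.25] low edge [ 0.072  0.073 -0.094] foot low [-0.011  0.09  -0.089]
100 tilt 83.0 u [ 0.96 -0.27  0.12] low edge [ 0.064  0.068 -0.107] foot low [-0.015  0.09  -0.091]
110 tilt 90.0 u [ 0.94 -0.35 -0.  ] low edge [ 0.055  0.063 -0.118] foot low [-0.02   0.091 -0.092]
120 tilt 97.0 u [ 0.89 -0.43 -0.12] low edge [ 0.045  0.059 -0.128] foot low [-0.024  0.092 -0.092]
135 tilt 106.0 u [ 0.78 -0.56 -0.28] low edge [ 0.028  0.055 -0.139] foot low [-0.029  0.095 -0.092]
150 tilt 113.0 u [ 0.63 -0.67 -0.4 ] low edge [ 0.012  0.053 -0.147] foot low [-0.031  0.099 -0.091]
165 tilt 118.0 u [ 0.44 -0.77 -0.47] low edge [-0.002  0.052 -0.151] foot low [-0.031  0.103 -0.09 ]
```

Run:
```python
from h import *
s=telemetry.observe(); go([.558,-.021,.238],s['tool_rot'])
```

```text
t [-0.507, -0.638, -0.835] r [0.0, 0.0, 0.0] from [0.6471 0.2567 0.244 ] time 5.1
```

Request:
step_arm:
  motion:
    - [0,[-0.04,-0.05,-0.07],[0,0,0]]
    - [0,[-0.1,-0.13,-0.17],[0,0,0]]
    - [0,[-0.17,-0.21,-0.28],[0,0,0]]
    - [0,[-0.25,-0.32,-0.42],[0,0,0]]
    - [0,[-0.33,-0.42,-0.55],[0,0,0]]
    - [0,[-0.4,-0.5,-0.66],[0,0,0]]
    - [0,[-0.46,-0.58,-0.76],[0,0,0]]
    - [0,[-0.507,-0.638,-0.835],[0,0,0]]
    - [0,[-0.507,-0.638,-0.835],[0,0,0]]
    - [0,[-0.507,-0.638,-0.835],[0,0,0]]
    - [0,[-0.507,-0.638,-0.835],[0,0,0]]

```text
time: 6.2
tcp_pos: [0.5577, -0.0195, 0.2376]
tool_rot: [[-0.138, 0.964, -0.228], [0.481, 0.267, 0.835], [0.866, 0.006, -0.5]]
force: [0.2, 1.6, -3.1]
grip_width: 0.0148
```

Run:
```python
from h import *
s=telemetry.observe(); print(s['qpos'],s['force'])
```

```text
[ 32.84264365  57.78429589 -24.47478721  81.97337312 -30.19200245
  78.72873517  44.4121743 ] [ 0.23814135  1.57327392 -3.07970908]
```

Request:
step_arm:
  motion:
    - [0,[0,0,0],[0,0,0.02]]
    - [0,[0,0,0],[0,0,0.04]]
    - [0,[0,0,0],[0,0,0.06]]
    - [0,[0,0,0],[0,0,0.08]]
    - [0,[0,0,0],[0,0,0.1]]
    - [0,[0,0,0],[0,0,0.12]]
    - [0,[0,0,0],[0,0,0.14]]
    - [0,[0,0,0],[0,0,0.16]]
    - [0,[0,0,0],[0,0,0.18]]
    - [0,[0,0,0],[0,0,0.2]]
    - [0,[0,0,0],[0,0,0.22]]
    - [0,[0,0,0],[0,0,0.24]]
    - [0,[0,0,0],[0,0,0.26]]
    - [0,[0,0,0],[0,0,0.28]]
    - [0,[0,0,0],[0,0,0.3]]
    - [0,[0,0,0],[0,0,0.32]]
    - [0,[0,0,0],[0,0,0.34]]
    - [0,[0,0,0],[0,0,0.36]]
    - [0,[0,0,0],[0,0,0.38]]
    - [0,[0,0,0],[0,0,0.4]]

```text
time: 8.2
tcp_pos: [0.5578, -0.0171, 0.2375]
tool_rot: [[0.675, -0.701, -0.23], [-0.231, -0.498, 0.836], [-0.7, -0.511, -0.498]]
force: [0.8, -0.1, -1.2]
grip_width: 0.0144
```

Request:
step_arm:
  motion:
    - [0,[0,0,0],[0,0,0.01]]
    - [0,[0,0,0],[0,0,0.03]]
    - [0,[0,0,0],[0,0,0.03]]
    - [0,[0,0,0],[0,0,0.03]]
    - [0,[0,0,0],[0,0,0.03]]
    - [0,[0,0,0],[0,0,0.03]]

```text
time: 8.8
tcp_pos: [0.5578, -0.0169, 0.2376]
tool_rot: [[0.533, -0.814, -0.23], [-0.32, -0.446, 0.836], [-0.783, -0.372, -0.498]]
force: [0.0, 0.1, -1.1]
grip_width: 0.0152
```

Run:
```python
from h import *
s=telemetry.observe(); print(s['qpos'],s['force'],s['time'])
im,p=snap('scene'); im2,_=snap('top')
cv2.imwrite('pics/m1.png',np.hstack([im[200:400,100:500],im2[80:280,150:550]]))
```

```text
[ 12.76917828  57.57012961  16.48852785  83.34716239 -52.52706501
  95.47718972 -88.49609308] [ 0.04638054  0.06385796 -1.07024671] 8.8
```

View pics/m1.png

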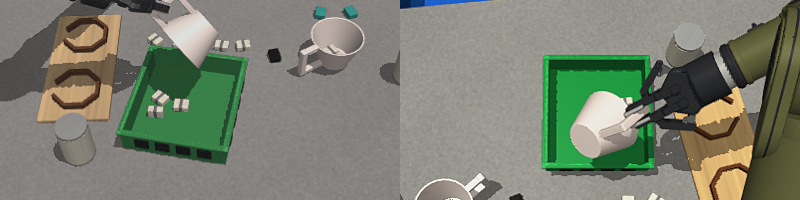

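Request:
step_arm:
  motion:
    - [0,[0,0,0],[0,0,-0.02]]
    - [0,[0,0,0],[0,0,-0.04]]
    - [0,[0,0,0],[0,0,-0.06]]
    - [0,[0,0,0],[0,0,-0.08]]
    - [0,[0,0,0],[0,0,-0.1]]
    - [0,[0,0,0],[0,0,-0.12]]
    - [0,[0,0,0],[0,0,-0.14]]
    - [0,[0,0,0],[0,0,-0.16]]
    - [0,[0,0,0],[0,0,-0.18]]
    - [0,[0,0,0],[0,0,-0.2]]
    - [0,[0,0,0],[0,0,-0.22]]
    - [0,[0,0,0],[0,0,-0.24]]
    - [0,[0,0,0],[0,0,-0.26]]
    - [0,[0,0,0],[0,0,-0.28]]
    - [0,[0,0,0],[0,0,-0.3]]
    - [0,[0,0,0],[0,0,-0.32]]
    - [0,[0,0,0],[0,0,-0.34]]
    - [0,[0,0,0],[0,0,-0.36]]
    - [0,[0,0,0],[0,0,-0.38]]
    - [0,[0,0,0],[0,0,-0.4]]

```text
time: 10.9
tcp_pos: [0.5576, -0.0177, 0.2374]
tool_rot: [[0.043, 0.972, -0.23], [0.521, 0.175, 0.836], [0.853, -0.156, -0.499]]
force: [0.2, -0.6, -2.6]
grip_width: 0.0148
```

Run:
```python
from h import *
T=tool(98.1,30,180); go([.627,-.25,.22],T); go([.627,-.316,.20],T);print(telemetry.observe()['qpos'])
```

```text
t [-0.531, 0.118, -0.806] r [-0.0175, 0.0013, -0.0186] from [ 0.5576 -0.0177  0.2374] time 10.9
t [-0.737, 0.084, -0.987] r [-0.0175, 0.0013, -0.0186] from [ 0.5576 -0.0177  0.2374] time 10.9
[ 31.29577957  57.40072081 -21.49456492  82.11299817 -32.17291485
  79.62464954  35.60366303]
```

Request:
step_arm:
  motion:
    - [0,[-0.05,0.01,-0.07],[0,0,-0.005]]
    - [0,[-0.12,0.02,-0.16],[0,0,-0.01]]
    - [0,[-0.2,0.03,-0.28],[-0.01,0,-0.0186]]
    - [0,[-0.3,0.04,-0.4],[-0.0175,0.0013,-0.0186]]
    - [0,[-0.4,0.05,-0.54],[-0.0175,0.0013,-0.0186]]
    - [0,[-0.5,0.06,-0.68],[-0.0175,0.0013,-0.0186]]
    - [0,[-0.6,0.07,-0.8],[-0.0175,0.0013,-0.0186]]
    - [0,[-0.67,0.08,-0.91],[-0.0175,0.0013,-0.0186]]
    - [0,[-0.737,0.084,-0.987],[-0.0175,0.0013,-0.0186]]
    - [0,[-0.737,0.084,-0.987],[-0.0175,0.0013,-0.0186]]
    - [0,[-0.737,0.084,-0.987],[-0.0175,0.0013,-0.0186]]
    - [0,[-0.737,0.084,-0.987],[-0.0175,0.0013,-0.0186]]

```text
time: 12.1
tcp_pos: [0.6268, -0.315, 0.2007]
tool_rot: [[-0.071, 0.99, -0.124], [0.494, 0.143, 0.858], [0.867, 0.0, -0.499]]
force: [-0.6, 0.1, -1.1]
grip_width: 0.0151
```

Run:
```python
from h import *
T=tool(98.1,30,180); go([.627,-.316,.11],T);print(telemetry.observe()['qpos'])
im,p=snap('wrist'); im2,_=snap('top')
im3,_=snap('scene')
a=cv2.resize(im2[120:320,380:580],(400,400),interpolation=2); b=cv2.resize(im3[180:380,100:300],(400,400),interpolation=2)
cv2.imwrite('pics/m2.png',np.hstack([a,b]))
```

```text
t [-0.316, 0.0, 0.178] r [-0.0002, -0.0002, 0.0001] from [ 0.6268 -0.315   0.2007] time 12.1
[ 41.57585884  80.71355348 -19.69377285  21.45844133 -26.910759
 118.73495311  34.43831379]
```

View pics/m2.png

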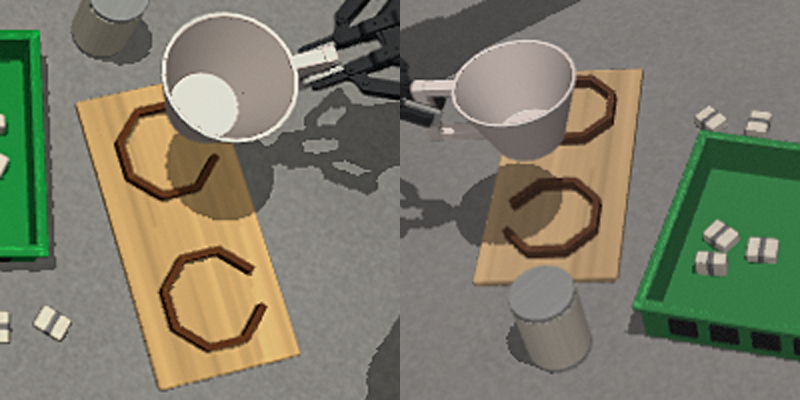

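Run:
```python
from h import *
o,d=ray('top',[(495.3,158.6)]); o2,d2=ray('scene',[(157,219.5)])
d=d[0]/np.linalg.norm(d);d2=d2[0]/np.linalg.norm(d2)
s=np.linalg.lstsq(np.c_[d,-d2],o2-o,rcond=None)[0]; print(o+s[0]*d,o2+s[1]*d2)
print(plane('top',np.array([(162,78),(300,78),(231,13),(231,142)])/2+[380,120],.2354))
T=tool(98.1,30,180); go([.458,-.340,.20],T); go([.458,-.340,.11],T)
```

```text
[ 0.61261935 -0.22830312  0.23588131] [ 0.61241104 -0.22572274  0.23469615]
[[ 0.61717867 -0.16695556  0.2354    ]
 [ 0.60692683 -0.29132572  0.2354    ]
 [ 0.67393652 -0.24018917  0.2354    ]
 [ 0.55324755 -0.21808074  0.2354    ]]
t [-0.006, -0.683, 0.002] r [-0.0002, 0.0, 0.0002] from [ 0.627  -0.3153  0.2015] time 12.25
t [-0.317, -0.683, 0.182] r [-0.0002, 0.0, 0.0002] from [ 0.627  -0.3153  0.2015] time 12.25
```

Request:
step_arm:
  motion:
    - [0,[0,-0.07,0],[0,0,0]]
    - [0,[0,-0.18,0],[0,0,0]]
    - [0,[0,-0.32,0],[0,0,0]]
    - [0,[0,-0.46,0],[0,0,0]]
    - [0,[0,-0.58,0],[0,0,0]]
    - [0,[-0.006,-0.66,0],[0,0,0]]
    - [0,[-0.006,-0.683,0],[0,0,0]]
    - [0,[-0.006,-0.683,0],[0,0,0]]
    - [0,[-0.006,-0.683,0],[0,0,0]]

```text
time: 13.15
tcp_pos: [0.4595, -0.3395, 0.2007]
tool_rot: [[-0.074, 0.99, -0.123], [0.495, 0.144, 0.857], [0.866, 0.003, -0.5]]
force: [1.1, -0.1, -1.2]
grip_width: 0.0152
```

Run:
```python
from h import *
for f in('pics/top0.png',):
    im=cv2.imread(f); hsv=cv2.cvtColor(im,cv2.COLOR_BGR2HSV)
    m=(hsv[...,2]<100)&(hsv[...,0]<25)&(hsv[...,1]>90); m[:,:425]=0;m[:,535:]=0;m[:155]=0;m[320:]=0
    for c in blobs(m,60):
        q=plane('top',c.reshape(-1,2),.026)[:,:2]; print('top',cv2.minEnclosingCircle((q*1000).astype(np.float32)))
im=cv2.imread('pics/scene0.png'); hsv=cv2.cvtColor(im,cv2.COLOR_BGR2HSV)
m=(hsv[...,2]<100)&(hsv[...,0]<25)&(hsv[...,1]>70); m[:,:140]=0;m[:,225:]=0;m[:212]=0;m[318:]=0
for c in blobs(m,60):
    q=plane('scene',c.reshape(-1,2),.024)[:,:2]; print('scene',cv2.minEnclosingCircle((q*1000).astype(np.float32)))
print(telemetry.observe()['qpos'])
```

```text
top ((445.87371826171875, -254.25762939453125), 57.87587356567383)
top ((613.299072265625, -231.15933227539062), 58.292110443115234)
scene ((619.4891357421875, -229.8739013671875), 60.15660858154297)
scene ((451.404296875, -252.46090698242188), 60.74925994873047)
[ 54.61334597  67.3397626  -18.40490608  59.43676021 -19.36271829
 102.52355321  52.2222309 ]
```

Run:
```python
from h import *
T=tool(98.1,30,180); go([.460,-.3405,.085],T); go([.460,-.3405,.062],T)
```

```text
t [-0.403, 0.0, 0.228] r [-0.0002, 0.0001, 0.0006] from [ 0.4595 -0.3395  0.2007] time 13.15
t [-0.482, -0.0, 0.274] r [-0.0002, 0.0001, 0.0006] from [ 0.4595 -0.3395  0.2007] time 13.15
```

Request:
step_arm:
  motion:
    - [0,[-0.05,0,0.03],[0,0,0]]
    - [0,[-0.13,0,0.07],[0,0,0]]
    - [0,[-0.22,0,0.12],[0,0,0]]
    - [0,[-0.31,0,0.17],[0,0,0]]
    - [0,[-0.37,0,0.205],[0,0,0]]
    - [0,[-0.403,0,0.228],[0,0,0]]
    - [0,[-0.403,0,0.228],[0,0,0]]
    - [0,[-0.403,0,0.228],[0,0,0.0006]]
    - [0,[-0.403,0,0.228],[0,0,0.0006]]

```text
time: 14.05
tcp_pos: [0.4606, -0.3409, 0.0862]
tool_rot: [[-0.072, 0.99, -0.122], [0.497, 0.141, 0.856], [0.865, 0.001, -0.502]]
force: [0.0, 0.2, -1.3]
grip_width: 0.0147
```

Run:
```python
from h import *
T=tool(98.1,30,180); go([.460,-.3405,.058],T)
im,_=snap('top'); im3,_=snap('scene')
a=cv2.resize(im[190:340,420:570],(400,400),interpolation=2); b=cv2.resize(im3[180:330,120:270],(400,400),interpolation=2)
cv2.imwrite('pics/m3.png',np.hstack([a,b]))
```

```text
t [-0.096, -0.002, 0.058] r [-0.0, 0.0003, 0.0002] from [ 0.4606 -0.3409  0.0862] time 14.05
```

View pics/m3.png

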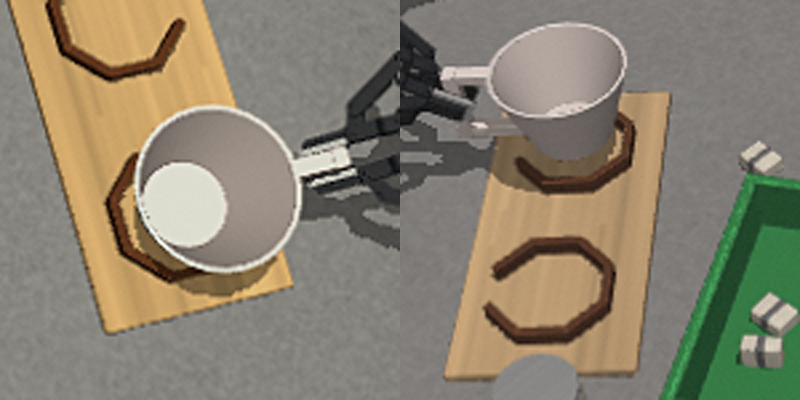

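Request:
step_arm:
  motion:
    - [0,[-0.02,0,0.012],[0,0,0]]
    - [0,[-0.04,0,0.024],[0,0,0]]
    - [0,[-0.06,0,0.036],[0,0,0]]
    - [0,[-0.08,0,0.048],[0,0,0]]
    - [0,[-0.092,-0.001,0.056],[0,0,0]]
    - [0,[-0.096,-0.001,0.058],[0,0,0]]
    - [0,[-0.096,-0.001,0.058],[0,0,0]]

```text
time: 14.85
tcp_pos: [0.4601, -0.3403, 0.0578]
tool_rot: [[-0.071, 0.99, -0.122], [0.496, 0.142, 0.857], [0.865, 0.0, -0.501]]
force: [0.4, -1.1, -2.0]
grip_width: 0.015
```

Request:
step_arm:
  motion:
    - [0.3,[0,0,0],[0,0,0]]
    - [0.5,[0,0,0],[0,0,0]]
    - [0.5,[0,0,0],[0,0,0]]
    - [0.5,[0,0,0],[0,0,0]]
    - [0.5,[0,0,-0.05],[0,0,0]]
    - [0.5,[0,0,-0.12],[0,0,0]]
    - [0.5,[0,0,-0.22],[0,0,0]]
    - [0.5,[0,0,-0.35],[0,0,0]]
    - [0.5,[0.1,0,-0.45],[0,0,0]]
    - [0.5,[0.3,0,-0.5],[0,0,0]]
    - [0.5,[0.5,0,-0.6],[0,0,0]]
    - [0.5,[0.6,0,-0.6],[0,0,0]]

```text
time: 16.05
tcp_pos: [0.4682, -0.3952, 0.2666]
tool_rot: [[-0.074, 0.99, -0.119], [0.499, 0.14, 0.855], [0.863, 0.004, -0.505]]
force: [0.6, -0.3, 0.6]
grip_width: 0.0428
```

Run:
```python
from h import *
im,_=snap('top','top2'); im3,_=snap('scene','scene2')
a=cv2.resize(im[150:350,400:600],(400,400),interpolation=2); b=cv2.resize(im3[180:330,120:270],(400,400),interpolation=2)
c=im[150:350,130:530]; d=im3[200:400,200:600]
cv2.imwrite('pics/m4.png',np.vstack([np.hstack([a,b]),np.hstack([c,d])]))
print(telemetry.observe()['qpos'])
```

```text
[ 55.03300492  68.09553811 -18.55058067  43.46730679 -20.52686445
 116.69411993  47.31208816]
```

View pics/m4.png

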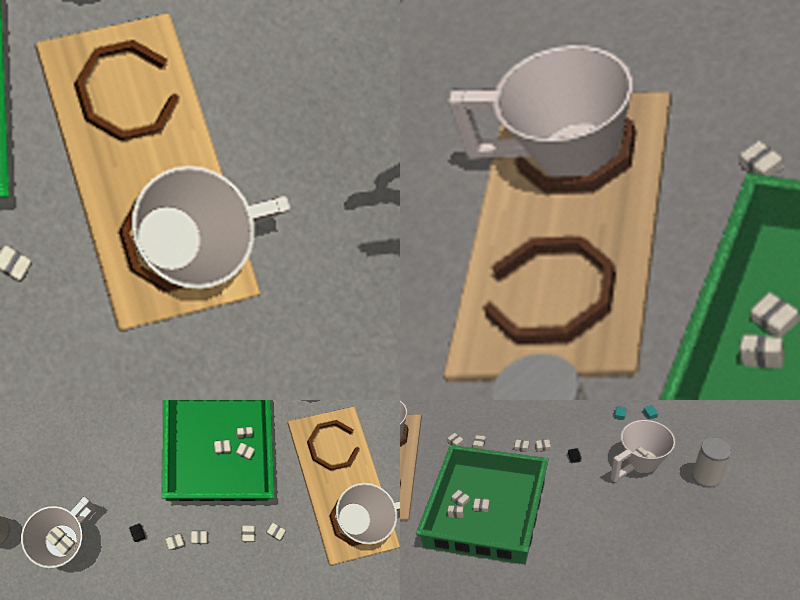

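Run:
```python
from h import *
im=cv2.imread('pics/top2.png')
cv2.imwrite('pics/jb.png',cv2.resize(im[230:340,130:250],None,fx=5,fy=5,interpolation=2))
print(plane('top',np.array([(132,228),(254,228),(193,168),(193,288)])/2+[400,150],.092).mean(0))
T=tool(125,30,180); go([.50,.0,.30],T)
```

```text
[ 0.44551304 -0.25374277  0.092     ]
t [0.886, 0.348, 1.269] r [0.0649, 0.0014, -0.0364] from [ 0.4691 -0.3943  0.2689] time 16.15
```

View pics/jb.png

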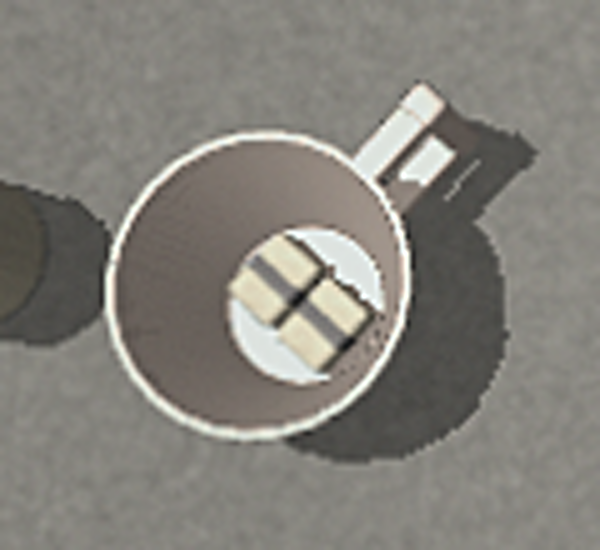

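Run:
```python
from h import *
f=lambda p:np.array(p,float)/5+[130,230]-.4
q=plane('top',f([(107,285),(411,285),(259,131),(259,440)]),.08)[:,:2]
A=np.c_[2*q,np.ones(4)]; s=np.linalg.lstsq(A,(q**2).sum(1),rcond=None)[0]; c=s[:2]; print(c,np.sqrt(s[2]+c@c))
h=plane('top',f([(422,103)]),.081)[0,:2]; d=h-c; print(h,np.linalg.norm(d),np.degrees(np.arctan2(d[1],d[0])))
```

```text
[0.46009681 0.37407694] 0.061488717922287134
[0.52707792 0.30520565] 0.09607144803480953 -45.79712763913464
```

Request:
step_arm:
  motion:
    - [0.7,[0.1,0.02,0.1],[0,0,0]]
    - [0.7,[0.2,0.06,0.25],[0,0,0]]
    - [0.7,[0.3,0.12,0.42],[0,0,0]]
    - [0.7,[0.42,0.18,0.6],[0.01,0,-0.01]]
    - [0.7,[0.55,0.23,0.78],[0.03,0,-0.02]]
    - [0.7,[0.67,0.28,0.95],[0.05,0,-0.03]]
    - [0.7,[0.7,0.3,1],[0.0649,0.0014,-0.0364]]
    - [0.7,[0.7,0.3,1],[0.0649,0.0014,-0.0364]]
    - [0.7,[0.7,0.3,1],[0.0649,0.0014,-0.0364]]

```text
time: 17.05
tcp_pos: [0.4998, -0.0813, 0.2932]
tool_rot: [[-0.287, 0.818, -0.499], [0.409, 0.576, 0.708], [0.866, -0.001, -0.499]]
force: [-1.1, -0.5, -0.7]
grip_width: 0.0597
```

Run:
```python
from h import *
T=tool(134.2,30,180); g=np.array([.527,.305,.05]); print(T[:,2]); go(g-.09*T[:,2]+[0,0,.11],T); print(telemetry.observe()['qpos'])
```

```text
[-0.60376269  0.6208628  -0.5       ]
t [0.141, 1.028, 0.95] r [0.0217, -0.0001, -0.0126] from [ 0.4998 -0.0813  0.2932] time 17.05
[ 33.24631435  56.64500003 -26.20230443  72.80314254 -17.5585278
  99.66443213  48.2083259 ]
```

Request:
step_arm:
  motion:
    - [0.7,[0.05,0.05,0.05],[0,0,0]]
    - [0.7,[0.08,0.15,0.15],[0,0,0]]
    - [0.7,[0.1,0.3,0.28],[0,0,0]]
    - [0.7,[0.12,0.45,0.42],[0,0,0]]
    - [0.7,[0.14,0.6,0.55],[0.01,0,-0.005]]
    - [0.7,[0.14,0.75,0.7],[0.0217,0,-0.0126]]
    - [0.7,[0.14,0.9,0.85],[0.0217,0,-0.0126]]
    - [0.7,[0.14,1,0.95],[0.0217,0,-0.0126]]
    - [0.7,[0.14,1,0.95],[0.0217,0,-0.0126]]
    - [0.7,[0.14,1,0.95],[0.0217,0,-0.0126]]

```text
time: 18.05
tcp_pos: [0.5754, 0.2443, 0.2037]
tool_rot: [[-0.346, 0.717, -0.604], [0.359, 0.697, 0.621], [0.866, -0.002, -0.499]]
force: [0.6, -0.2, 0.1]
grip_width: 0.0598
```

Run:
```python
from h import *
T=tool(134.2,30,180); g=np.array([.527,.305,.05]); go(g-.09*T[:,2],T);go(g+.011*T[:,2],T); print(telemetry.observe()['qpos'])
im,p=snap('wrist','w3')
```

```text
t [-0.378, 0.032, 0.215] r [-0.0001, -0.0001, -0.0004] from [0.5754 0.2443 0.2037] time 18.05
t [-0.379, 0.032, 0.619] r [-0.0001, -0.0001, -0.0004] from [0.5754 0.2443 0.2037] time 18.05
[  5.2024922   66.7410695  -29.69545251  64.71822375 -23.07416219
  86.21060476  36.82886716]
```

View pics/w3.png

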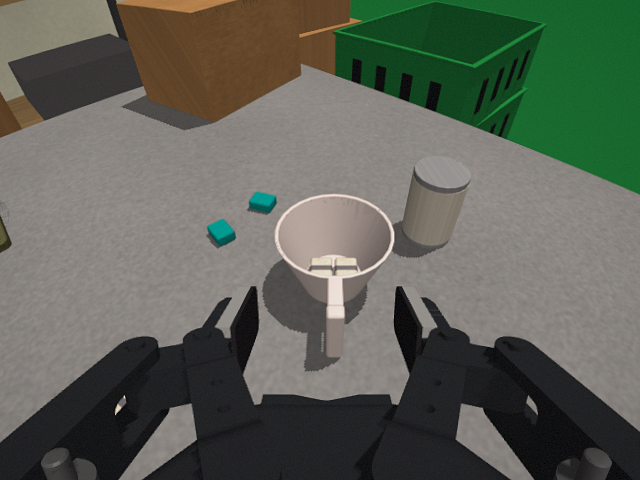

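Request:
step_arm:
  motion:
    - [0.7,[-0.1,0.02,0.06],[0,0,0]]
    - [0.7,[-0.24,0.032,0.14],[0,0,0]]
    - [0.7,[-0.36,0.032,0.21],[0,0,0]]
    - [0.7,[-0.38,0.032,0.25],[0,0,0]]
    - [0.7,[-0.38,0.032,0.34],[0,0,0]]
    - [0.7,[-0.38,0.032,0.44],[0,0,0]]
    - [0.7,[-0.38,0.032,0.54],[0,0,0]]
    - [0.7,[-0.38,0.032,0.6],[0,0,0]]
    - [0.7,[-0.38,0.032,0.62],[0,0,0]]
    - [0.7,[-0.38,0.032,0.62],[0,0,0]]
    - [0,[-0.38,0.032,0.62],[0,0,0]]
    - [0,[-0.38,0.032,0.62],[0,0,0]]
    - [0,[-0.38,0.032,0.62],[0,0,0]]
    - [0,[-0.38,0.032,0.62],[0,0,0]]
    - [0,[-0.38,0.032,0.62],[0,0,0]]
    - [0,[-0.38,0.032,0.62],[0,0,0]]
    - [0,[-0.38,0.032,0.62],[0,0,0]]

```text
time: 19.8
tcp_pos: [0.5219, 0.3106, 0.0445]
tool_rot: [[-0.347, 0.719, -0.602], [0.361, 0.695, 0.622], [0.866, -0.001, -0.501]]
force: [1.6, -1.3, 3.5]
grip_width: 0.015
```

Run:
```python
from h import *
s=telemetry.observe(); print(s['qpos'],s['force']); go(s['tcp_pos']+[0,0,.2],s['tool_rot'])
T=s['tool_rot'];h=np.array([T[0,2],T[1,2]]);h/=np.linalg.norm(h);d=np.array([.4601,.3741])-s['tcp_pos'][:2];print(d@h,d[1]*h[0]-d[0]*h[1])
```

```text
[  1.18308781  76.82685981 -30.07986773  72.88317531 -22.3572957
  68.30423715  43.3513729 ] [ 1.61065434 -1.33672096  3.54317066]
t [0.693, -0.001, -0.401] r [0.0, 0.0, 0.0] from [0.5219 0.3106 0.0445] time 19.8
0.08861917613708038 0.00022831903510452806
```

Request:
step_arm:
  motion:
    - [0,[0.1,0,-0.06],[0,0,0]]
    - [0,[0.2,0,-0.12],[0,0,0]]
    - [0,[0.3,0,-0.18],[0,0,0]]
    - [0,[0.4,0,-0.24],[0,0,0]]
    - [0,[0.5,0,-0.29],[0,0,0]]
    - [0,[0.6,0,-0.34],[0,0,0]]
    - [0,[0.69,0,-0.4],[0,0,0]]
    - [0,[0.69,0,-0.4],[0,0,0]]
    - [0,[0.69,0,-0.4],[0,0,0]]

```text
time: 20.7
tcp_pos: [0.522, 0.3102, 0.2426]
tool_rot: [[-0.348, 0.719, -0.602], [0.363, 0.695, 0.621], [0.865, -0.002, -0.502]]
force: [-0.4, 0.3, -3.2]
grip_width: 0.0148
```

Run:
```python
from h import *
s=telemetry.observe(); print(s['force'],s['grip_width']); T=tool(105,30,180); go([.558,-.021,.24],T)
```

```text
[-0.41060843  0.32380654 -3.19877891] 0.014784550397900324
t [-0.54, -0.817, -0.904] r [-0.07, 0.0005, 0.0401] from [0.522  0.3102 0.2426] time 20.7
```

Request:
step_arm:
  motion:
    - [0,[-0.04,-0.05,-0.07],[0,0,0]]
    - [0,[-0.1,-0.13,-0.15],[0,0,0]]
    - [0,[-0.17,-0.23,-0.26],[-0.01,0,0.005]]
    - [0,[-0.25,-0.35,-0.4],[-0.02,0,0.012]]
    - [0,[-0.33,-0.48,-0.54],[-0.035,0,0.02]]
    - [0,[-0.4,-0.6,-0.67],[-0.05,0,0.03]]
    - [0,[-0.47,-0.71,-0.78],[-0.07,0,0.04]]
    - [0,[-0.54,-0.8,-0.89],[-0.07,0,0.04]]
    - [0,[-0.54,-0.817,-0.904],[-0.07,0,0.04]]
    - [0,[-0.54,-0.817,-0.904],[-0.07,0,0.04]]
    - [0,[-0.54,-0.817,-0.904],[-0.07,0,0.04]]

```text
time: 21.8
tcp_pos: [0.5576, -0.02, 0.2393]
tool_rot: [[-0.131, 0.965, -0.225], [0.483, 0.26, 0.836], [0.866, 0.001, -0.501]]
force: [-0.2, -0.1, -1.7]
grip_width: 0.0145
```

Request:
step_arm:
  motion:
    - [0,[0,0,0],[0,0,0.02]]
    - [0,[0,0,0],[0,0,0.04]]
    - [0,[0,0,0],[0,0,0.06]]
    - [0,[0,0,0],[0,0,0.08]]
    - [0,[0,0,0],[0,0,0.1]]
    - [0,[0,0,0],[0,0,0.12]]
    - [0,[0,0,0],[0,0,0.14]]
    - [0,[0,0,0],[0,0,0.16]]
    - [0,[0,0,0],[0,0,0.18]]
    - [0,[0,0,0],[0,0,0.2]]
    - [0,[0,0,0],[0,0,0.22]]
    - [0,[0,0,0],[0,0,0.24]]
    - [0,[0,0,0],[0,0,0.26]]
    - [0,[0,0,0],[0,0,0.28]]
    - [0,[0,0,0],[0,0,0.3]]
    - [0,[0,0,0],[0,0,0.32]]
    - [0,[0,0,0],[0,0,0.34]]
    - [0,[0,0,0],[0,0,0.36]]
    - [0,[0,0,0],[0,0,0.38]]
    - [0,[0,0,0],[0,0,0.4]]

```text
time: 23.8
tcp_pos: [0.5574, -0.0171, 0.2392]
tool_rot: [[0.67, -0.706, -0.228], [-0.236, -0.495, 0.836], [-0.704, -0.507, -0.498]]
force: [-0.3, -0.3, -0.8]
grip_width: 0.0145
```

Request:
step_arm:
  motion:
    - [0,[0,0,0],[0,0,0.01]]
    - [0,[0,0,0],[0,0,0.03]]
    - [0,[0,0,0],[0,0,0.03]]
    - [0,[0,0,0],[0,0,0.03]]
    - [0,[0,0,0],[0,0,0.03]]
    - [0,[0,0,0],[0,0,0.03]]

```text
time: 24.4
tcp_pos: [0.5574, -0.0168, 0.2393]
tool_rot: [[0.527, -0.819, -0.228], [-0.324, -0.442, 0.837], [-0.786, -0.367, -0.498]]
force: [-0.6, 0.4, -1.5]
grip_width: 0.0148
```

Request:
step_arm:
  motion:
    - [0,[0,0,0],[0,0,-0.02]]
    - [0,[0,0,0],[0,0,-0.04]]
    - [0,[0,0,0],[0,0,-0.06]]
    - [0,[0,0,0],[0,0,-0.08]]
    - [0,[0,0,0],[0,0,-0.1]]
    - [0,[0,0,0],[0,0,-0.12]]
    - [0,[0,0,0],[0,0,-0.14]]
    - [0,[0,0,0],[0,0,-0.16]]
    - [0,[0,0,0],[0,0,-0.18]]
    - [0,[0,0,0],[0,0,-0.2]]
    - [0,[0,0,0],[0,0,-0.22]]
    - [0,[0,0,0],[0,0,-0.24]]
    - [0,[0,0,0],[0,0,-0.26]]
    - [0,[0,0,0],[0,0,-0.28]]
    - [0,[0,0,0],[0,0,-0.3]]
    - [0,[0,0,0],[0,0,-0.32]]
    - [0,[0,0,0],[0,0,-0.34]]
    - [0,[0,0,0],[0,0,-0.36]]
    - [0,[0,0,0],[0,0,-0.38]]
    - [0,[0,0,0],[0,0,-0.4]]

```text
time: 26.4
tcp_pos: [0.5572, -0.0174, 0.2392]
tool_rot: [[0.049, 0.972, -0.228], [0.522, 0.17, 0.836], [0.852, -0.16, -0.499]]
force: [0.5, -0.1, -3.1]
grip_width: 0.0149
```

Run:
```python
from h import *
T=tool(98.1,30,180); h=np.array([np.cos(np.radians(98.1)),np.sin(np.radians(98.1))])
print(np.array([.614,-.2315])-.0885*h)
go([.6275,-.320,.20],T)
im,_=snap('top','top3'); im3,_=snap('scene','scene3')
print(telemetry.observe()['qpos'])
```

```text
[ 0.62646976 -0.31911709]
t [-0.751, 0.093, -0.998] r [-0.0172, 0.0014, -0.0196] from [ 0.5572 -0.0174  0.2392] time 26.4
[ 32.21893349  57.4640992  -23.31029239  82.22141729 -31.17922828
  79.03121636  33.86825796]
```

Request:
step_arm:
  motion:
    - [0,[-0.05,0.01,-0.07],[0,0,-0.005]]
    - [0,[-0.12,0.02,-0.16],[0,0,-0.01]]
    - [0,[-0.2,0.03,-0.28],[-0.01,0,-0.0196]]
    - [0,[-0.3,0.05,-0.4],[-0.0172,0.0014,-0.0196]]
    - [0,[-0.42,0.06,-0.52],[-0.0172,0.0014,-0.0196]]
    - [0,[-0.54,0.08,-0.65],[-0.0172,0.0014,-0.0196]]
    - [0,[-0.68,0.1,-0.76],[-0.0172,0.0014,-0.0196]]
    - [0,[-0.8,0.11,-0.85],[-0.0172,0.0014,-0.0196]]
    - [0,[-0.887,0.117,-0.918],[-0.0172,0.0014,-0.0196]]
    - [0,[-0.887,0.117,-0.918],[-0.0172,0.0014,-0.0196]]
    - [0,[-0.887,0.117,-0.918],[-0.0172,0.0014,-0.0196]]
    - [0,[-0.887,0.117,-0.918],[-0.0172,0.0014,-0.0196]]

```text
time: 27.7
tcp_pos: [0.6262, -0.3191, 0.1613]
tool_rot: [[-0.066, 0.99, -0.123], [0.494, 0.139, 0.858], [0.867, -0.004, -0.499]]
force: [0.0, -0.0, -2.7]
grip_width: 0.0152
```

Run:
```python
from h import *
T=tool(98.1,30,180); go([.627,-.320,.085],T);go([.627,-.320,.057],T)
im,_=snap('top','top3'); im3,_=snap('scene','scene3')
print(telemetry.observe()['qpos'])
a=cv2.resize(im[120:270,410:560],(400,400),interpolation=2); b=cv2.resize(im3[180:330,120:270],(400,400),interpolation=2)
cv2.imwrite('pics/m5.png',np.vstack([np.hstack([a,b]),np.hstack([im[150:350,130:530],im3[200:400,200:600]])]))
```

```text
t [-0.267, 0.004, 0.149] r [-0.0001, -0.0002, -0.0007] from [ 0.6262 -0.3191  0.1613] time 27.7
t [-0.364, 0.004, 0.205] r [-0.0001, -0.0002, -0.0007] from [ 0.6262 -0.3191  0.1613] time 27.7
[ 41.7098968   83.7916554  -20.48054609  19.75098001 -25.09142387
 118.0127777   35.60878195]
```

View pics/m5.png

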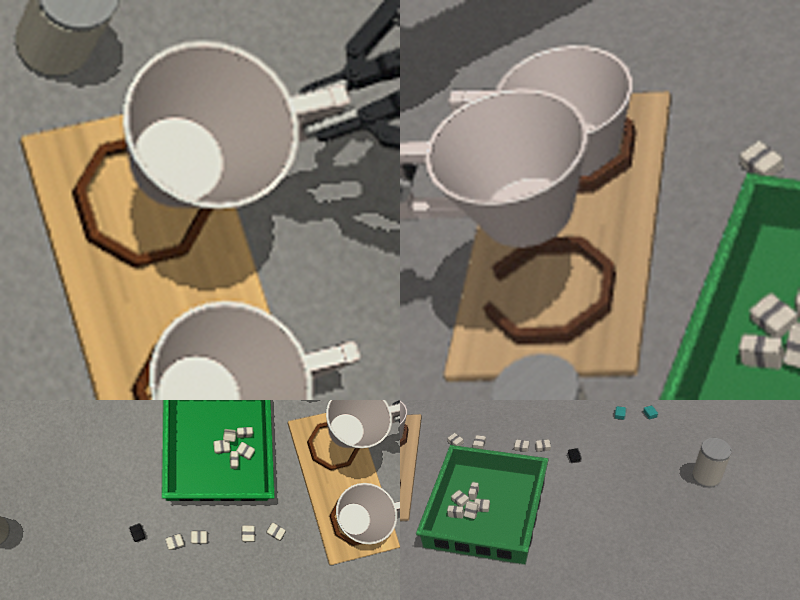

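Run:
```python
from h import *
print(plane('top',np.array([(124,125),(300,125),(212,42),(212,208)])/2.6667+[410,120]-.3,.1968).mean(0))
print(np.array([.6262,-.3191])+.0885*np.array([-.141,.99]))
```

```text
[ 0.61303931 -0.23110513  0.1968    ]
[ 0.6137215 -0.231485 ]
```

Request:
step_arm:
  motion:
    - [0,[-0.04,0,0.02],[0,0,0]]
    - [0,[-0.11,0.002,0.06],[0,0,0]]
    - [0,[-0.18,0.004,0.1],[0,0,0]]
    - [0,[-0.24,0.004,0.135],[0,0,0]]
    - [0,[-0.267,0.004,0.149],[0,0,0]]
    - [0,[-0.267,0.004,0.149],[0,0,0]]
    - [0,[-0.267,0.004,0.149],[0,0,0]]

```text
time: 28.5
tcp_pos: [0.6274, -0.3204, 0.086]
tool_rot: [[-0.067, 0.99, -0.122], [0.495, 0.139, 0.857], [0.866, -0.003, -0.5]]
force: [-0.3, -0.6, -1.1]
grip_width: 0.0146
```

Request:
step_arm:
  motion:
    - [0,[-0.02,-0.001,0.014],[0,0,0]]
    - [0,[-0.04,-0.002,0.027],[0,0,0]]
    - [0,[-0.06,-0.002,0.039],[0,0,0]]
    - [0,[-0.08,-0.002,0.05],[0,0,0]]
    - [0,[-0.094,-0.002,0.058],[0,0,0]]
    - [0,[-0.098,-0.002,0.061],[0,0,0]]
    - [0,[-0.098,-0.002,0.061],[0,0,0]]

```text
time: 29.2
tcp_pos: [0.6266, -0.3194, 0.0569]
tool_rot: [[-0.067, 0.99, -0.122], [0.495, 0.14, 0.858], [0.866, -0.003, -0.5]]
force: [-0.1, 0.1, -1.9]
grip_width: 0.0151
```

Request:
step_arm:
  motion:
    - [0.3,[0,0,0],[0,0,0]]
    - [0.5,[0,0,0],[0,0,0]]
    - [0.5,[0,0,0],[0,0,0]]
    - [0.5,[0,0,0],[0,0,0]]
    - [0.5,[0,0,-0.03],[0,0,0]]
    - [0.5,[0.04,0,-0.06],[0,0,0]]
    - [0.5,[0.12,0,-0.1],[0,0,0]]
    - [0.5,[0.22,0,-0.15],[0,0,0]]
    - [0.5,[0.32,0,-0.2],[0,0,0]]
    - [0.5,[0.42,0,-0.25],[0,0,0]]
    - [0.5,[0.5,0,-0.29],[0,0,0]]
    - [0.5,[0.5,0,-0.29],[0,0,0]]

```text
time: 30.4
tcp_pos: [0.6285, -0.3207, 0.207]
tool_rot: [[-0.074, 0.99, -0.116], [0.498, 0.138, 0.856], [0.864, 0.005, -0.503]]
force: [0.7, -0.3, 1.9]
grip_width: 0.0427
```

Run:
```python
from h import *
print(telemetry.observe()['qpos'])
# loose soaps: bare soap = light halves joined over the grey band
im,_=snap('top','top4'); hsv=cv2.cvtColor(im,cv2.COLOR_BGR2HSV)
m=((hsv[...,2]>170)&(hsv[...,1]<70)).astype(np.uint8); m[:,:210]=0; m[:258]=0; m[305:]=0; m[:,425:]=0
m=cv2.morphologyEx(m,cv2.MORPH_CLOSE,np.ones((7,7)))
for c in blobs(m,60,600):
    b=cv2.minAreaRect(c); q=plane('top',cv2.boxPoints(b),.016)[:,:2]; e=[q[1]-q[0],q[2]-q[1]]; e.sort(key=np.linalg.norm)
    print(np.round(b[0],1),q.mean(0).round(4),[np.linalg.norm(v).round(3) for v in e],'long az',np.degrees(np.arctan2(e[1][1],e[1][0])).round(1)%180)
T=R.from_euler('x',180,degrees=True).as_matrix()
```

```text
[ 43.01683023  81.52292702 -31.76102972  18.7330915  -17.07339146
 119.72925392  30.77129901]
[303.7 291.1] [0.4363 0.1339] [np.float64(0.024), np.float64(0.032)] long az 103.3
[328.5 286.5] [0.4412 0.081 ] [np.float64(0.023), np.float64(0.032)] long az 84.7
[377.5 283. ] [ 0.439  -0.0228] [np.float64(0.023), np.float64(0.03)] long az 173.2
[405.6 280.6] [ 0.4385 -0.0828] [np.float64(0.025), np.float64(0.032)] long az 53.0
```

```bash
cat >> h.py <<'E'
def down(az):
    a=np.radians(az); x=np.array([np.cos(a),np.sin(a),0]); z=np.array([0,0,-1.]); return np.c_[x,np.cross(z,x),z]
E
python3 - <<'E'
from h import *
go([.4395,-.083,.22],down(53))
E
```

```text
t [0.579, -0.614, 0.872] r [-0.0649, -0.1576, 0.1133] from [ 0.6278 -0.3203  0.2044] time 30.45
```

Request:
step_arm:
  motion:
    - [0.6,[0.08,-0.04,0.1],[0,0,0]]
    - [0.6,[0.16,-0.1,0.22],[0,0,0]]
    - [0.6,[0.24,-0.2,0.34],[-0.005,-0.015,0.01]]
    - [0.6,[0.32,-0.32,0.47],[-0.02,-0.04,0.03]]
    - [0.6,[0.4,-0.43,0.6],[-0.03,-0.07,0.05]]
    - [0.6,[0.5,-0.53,0.75],[-0.04,-0.1,0.07]]
    - [0.6,[0.579,-0.614,0.872],[-0.055,-0.13,0.095]]
    - [0.6,[0.579,-0.614,0.872],[-0.0649,-0.1576,0.1133]]
    - [0.6,[0.579,-0.614,0.872],[-0.0649,-0.1576,0.1133]]
    - [0.6,[0.579,-0.614,0.872],[-0.0649,-0.1576,0.1133]]
    - [0.6,[0.579,-0.614,0.872],[-0.0649,-0.1576,0.1133]]
    - [0.6,[0.579,-0.614,0.872],[-0.0649,-0.1576,0.1133]]

```text
time: 31.65
tcp_pos: [0.4392, -0.083, 0.2205]
tool_rot: [[0.606, 0.796, -0.0], [0.796, -0.606, -0.004], [-0.003, 0.003, -1.0]]
force: [0.8, -0.5, -0.2]
grip_width: 0.0509
```

Run:
```python
from h import *
print(telemetry.observe()['qpos'])
im,p=snap('wrist','w4'); hsv=cv2.cvtColor(im,cv2.COLOR_BGR2HSV)
m=((hsv[...,2]>165)&(hsv[...,1]<70)).astype(np.uint8); m=cv2.morphologyEx(m,cv2.MORPH_CLOSE,np.ones((15,15)))
for c in blobs(m,300,20000):
    b=cv2.minAreaRect(c); q=plane('wrist',cv2.boxPoints(b),.016,p)[:,:2]; e=[q[1]-q[0],q[2]-q[1]]; e.sort(key=np.linalg.norm)
    print(np.round(b[0],1),q.mean(0).round(4),[np.linalg.norm(v).round(3) for v in e],'long az',np.degrees(np.arctan2(e[1][1],e[1][0])).round(1)%180)
go([.4385,-.0828,.05],down(53)); go([.4385,-.0828,.012],down(53))
```

```text
[  0.51497801  28.63625867   6.17799221 121.04975146  -5.3369766
  30.54222749 -26.73523214]
[464.  415.5] [ 0.4204 -0.3895] [np.float64(0.03), np.float64(0.043)] long az 61.3
[325.5 214. ] [ 0.438  -0.0845] [np.float64(0.025), np.float64(0.035)] long az 53.2
[537.6 255.3] [ 0.5928 -0.2657] [np.float64(0.193), np.float64(0.235)] long az 153.2
[288.5 164. ] [ 0.4396 -0.0239] [np.float64(0.026), np.float64(0.032)] long az 173.0
[218.2  68.5] [0.4427 0.0822] [np.float64(0.025), np.float64(0.039)] long az 84.9
[461.5  38.5] [ 0.6341 -0.0306] [np.float64(0.066), np.float64(0.101)] long az 145.1
[179.3  27.3] [0.4381 0.1311] [np.float64(0.026), np.float64(0.044)] long az 97.3
t [-0.023, 0.005, 0.681] r [0.0005, 0.0008, 0.001] from [ 0.441  -0.0764  0.2203] time 31.7
t [-0.022, 0.005, 0.833] r [0.0005, 0.0008, 0.001] from [ 0.441  -0.0764  0.2203] time 31.7
```

View pics/w4.png

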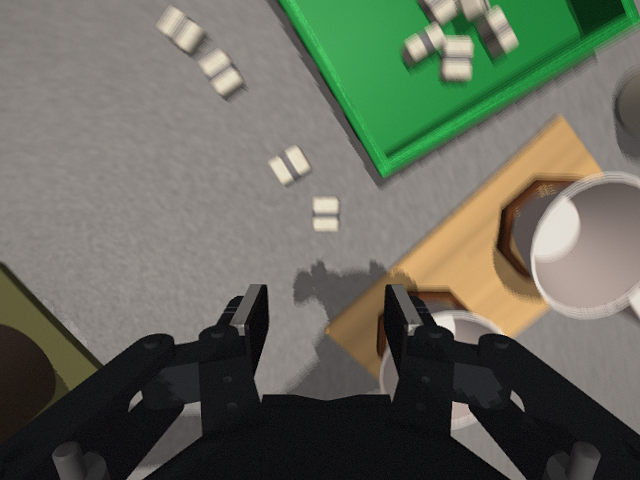

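Request:
step_arm:
  motion:
    - [0.55,[-0.02,0.003,0.15],[0,0,0]]
    - [0.55,[-0.024,0.003,0.33],[0,0,0]]
    - [0.55,[-0.024,0.003,0.5],[0,0,0]]
    - [0.55,[-0.024,0.003,0.65],[0,0,0]]
    - [0.55,[-0.024,0.003,0.75],[0,0,0]]
    - [0.55,[-0.024,0.003,0.81],[0,0,0]]
    - [0.55,[-0.024,0.003,0.833],[0,0,0]]
    - [0.55,[-0.024,0.003,0.833],[0,0,0]]
    - [0.55,[-0.024,0.003,0.833],[0,0,0]]
    - [0,[-0.024,0.003,0.833],[0,0,0]]
    - [0,[-0.024,0.003,0.833],[0,0,0]]
    - [0,[-0.024,0.003,0.833],[0,0,0]]
    - [0,[-0.024,0.003,0.833],[0,0,0]]
    - [0,[-0.024,0.003,0.6],[0,0,0]]
    - [0,[-0.024,0.003,0.4],[0,0,0]]
    - [0,[-0.024,0.003,0.3],[0,0,0]]
    - [0,[-0.024,0.003,0.3],[0,0,0]]

```text
time: 33.4
tcp_pos: [0.4397, -0.0825, 0.1483]
tool_rot: [[0.598, 0.802, 0.006], [0.802, -0.598, -0.008], [-0.003, 0.009, -1.0]]
force: [0.6, -0.2, -0.9]
grip_width: 0.0238
```

Run:
```python
from h import *
print(telemetry.observe()['force'])
go([.59,.08,.145],down(90));go([.59,.08,.055],down(90))
im=cv2.imread('pics/top4.png'); hsv=cv2.cvtColor(im,cv2.COLOR_BGR2HSV)
m=((hsv[...,2]>165)&(hsv[...,1]<70)).astype(np.uint8); m[:130]=0;m[255:]=0;m[:,:290]=0;m[:,405:]=0
for c in blobs(cv2.morphologyEx(m,cv2.MORPH_CLOSE,np.ones((7,7))),60): print(plane('top',[cv2.minAreaRect(c)[0]],.02),cv2.contourArea(c))
g=(hsv[...,0]>50)&(hsv[...,0]<75)&(hsv[...,1]>100)
g[:125]=0
for c in blobs(g,5000): print('crate',plane('top',cv2.approxPolyDP(cv2.convexHull(c),8,True).reshape(-1,2),.06).round(3).tolist())
```

```text
[ 0.6083981  -0.19759865 -0.92129312]
t [0.88, 0.093, 0.012] r [0.0013, 0.0009, -0.1019] from [ 0.4397 -0.0825  0.1483] time 33.4
t [0.881, 0.09, 0.372] r [0.0013, 0.0009, -0.1019] from [ 0.4397 -0.0825  0.1483] time 33.4
[[ 0.61072362 -0.0251155   0.02      ]] 220.5
[[0.64243308 0.00555622 0.02      ]] 207.5
[[ 0.66607355 -0.04148091  0.02      ]] 74.0
crate [[0.75, -0.102, 0.06], [0.503, -0.08, 0.06], [0.521, 0.147, 0.06], [0.771, 0.125, 0.06]]
```

Request:
step_arm:
  motion:
    - [0,[0.1,0.01,0],[0,0,-0.01]]
    - [0,[0.25,0.03,0],[0,0,-0.03]]
    - [0,[0.42,0.05,0],[0,0,-0.05]]
    - [0,[0.6,0.07,0],[0,0,-0.07]]
    - [0,[0.75,0.08,0.02],[0,0,-0.09]]
    - [0,[0.85,0.09,0.1],[0,0,-0.102]]
    - [0,[0.88,0.09,0.22],[0,0,-0.102]]
    - [0,[0.88,0.09,0.33],[0,0,-0.102]]
    - [0,[0.88,0.09,0.372],[0,0,-0.102]]
    - [0,[0.88,0.09,0.372],[0,0,-0.102]]
    - [0.5,[0.88,0.09,0.372],[0,0,-0.102]]
    - [0.5,[0.88,0.09,0.372],[0,0,-0.102]]
    - [0.5,[0.88,0.09,0.372],[0,0,-0.102]]
    - [0.5,[0.88,0.09,0.2],[0,0,-0.102]]
    - [0.5,[0.88,0.09,0.05],[0,0,-0.102]]
    - [0.5,[0.88,0.09,0],[0,0,-0.102]]

```text
time: 35.0
tcp_pos: [0.5916, 0.0801, 0.1523]
tool_rot: [[0.0, 1.0, 0.013], [1.0, -0.0, -0.007], [-0.007, 0.013, -1.0]]
force: [0.4, -0.5, -0.5]
grip_width: 0.0428
```

```bash
cat >> h.py <<'E'
def soaps():
    im,_=snap('top','top_s'); hsv=cv2.cvtColor(im,cv2.COLOR_BGR2HSV)
    m=((hsv[...,2]>165)&(hsv[...,1]<70)).astype(np.uint8); m[:130]=0; m[400:]=0; m[:,:150]=0; m[:,440:]=0
    for c in blobs(cv2.morphologyEx(m,cv2.MORPH_CLOSE,np.ones((7,7))),60,700):
        b=cv2.minAreaRect(c); q=plane('top',cv2.boxPoints(b),.016)[:,:2]; e=[q[1]-q[0],q[2]-q[1]]; e.sort(key=np.linalg.norm)
        print(np.round(b[0]),q.mean(0).round(4),[float(np.linalg.norm(v).round(3)) for v in e],'long az',np.degrees(np.arctan2(e[1][1],e[1][0])).round(1)%180)
E
python3 - <<'E'
from h import *
soaps(); go([.439,-.023,.12],down(83)); go([.439,-.023,.012],down(83))
E
```

```text
[182. 388.] [0.2617 0.3997] [0.046, 0.131] long az 85.5
[364. 197.] [ 0.6314 -0.0156] [0.085, 0.088] long az 90.5
t [-0.412, -0.613, 0.125] r [0.0022, 0.0009, 0.0195] from [0.5918 0.0803 0.1526] time 35.05
t [-0.409, -0.619, 0.557] r [0.0022, 0.0009, 0.0195] from [0.5918 0.0803 0.1526] time 35.05
```

Request:
step_arm:
  motion:
    - [0.6,[-0.08,-0.12,0],[0,0,0]]
    - [0.6,[-0.18,-0.27,0],[0,0,0.01]]
    - [0.6,[-0.3,-0.45,0],[0,0,0.0195]]
    - [0.6,[-0.4,-0.58,0.03],[0.0022,0,0.0195]]
    - [0.6,[-0.41,-0.615,0.12],[0.0022,0,0.0195]]
    - [0.6,[-0.41,-0.619,0.25],[0.0022,0,0.0195]]
    - [0.6,[-0.41,-0.619,0.38],[0.0022,0,0.0195]]
    - [0.6,[-0.41,-0.619,0.48],[0.0022,0,0.0195]]
    - [0.6,[-0.41,-0.619,0.54],[0.0022,0,0.0195]]
    - [0.6,[-0.41,-0.619,0.557],[0.0022,0,0.0195]]
    - [0.6,[-0.41,-0.619,0.557],[0.0022,0,0.0195]]
    - [0,[-0.41,-0.619,0.557],[0.0022,0,0.0195]]
    - [0,[-0.41,-0.619,0.557],[0.0022,0,0.0195]]
    - [0,[-0.41,-0.619,0.557],[0.0022,0,0.0195]]
    - [0,[-0.41,-0.619,0.557],[0.0022,0,0.0195]]
    - [0,[-0.41,-0.619,0.4],[0.0022,0,0.0195]]
    - [0,[-0.41,-0.619,0.2],[0.0022,0,0.0195]]
    - [0,[-0.41,-0.619,0.03],[0.0022,0,0.0195]]
    - [0,[-0.41,-0.619,0.03],[0.0022,0,0.0195]]

```text
time: 36.95
tcp_pos: [0.4394, -0.0233, 0.1486]
tool_rot: [[0.124, 0.992, 0.009], [0.992, -0.124, -0.009], [-0.007, 0.01, -1.0]]
force: [0.5, 0.3, -1.2]
grip_width: 0.0311
```

Run:
```python
from h import *
go([.64,.08,.145],down(90));go([.64,.08,.055],down(90))
```

```text
t [0.51, 0.745, 0.018] r [0.0015, 0.0013, -0.0198] from [ 0.4394 -0.0233  0.1486] time 36.95
t [0.512, 0.741, 0.378] r [0.0015, 0.0013, -0.0198] from [ 0.4394 -0.0233  0.1486] time 36.95
```

Request:
step_arm:
  motion:
    - [0,[0.06,0.08,0],[0,0,0]]
    - [0,[0.16,0.22,0],[0,0,0]]
    - [0,[0.27,0.4,0],[0,0,-0.01]]
    - [0,[0.38,0.56,0],[0,0,-0.02]]
    - [0,[0.46,0.68,0.03],[0,0,-0.02]]
    - [0,[0.51,0.745,0.12],[0,0,-0.02]]
    - [0,[0.51,0.741,0.25],[0,0,-0.02]]
    - [0,[0.51,0.741,0.34],[0,0,-0.02]]
    - [0,[0.51,0.741,0.375],[0,0,-0.02]]
    - [0,[0.51,0.741,0.375],[0,0,-0.02]]
    - [0.55,[0.51,0.741,0.375],[0,0,-0.02]]
    - [0.55,[0.51,0.741,0.375],[0,0,-0.02]]
    - [0.55,[0.51,0.741,0.375],[0,0,-0.02]]
    - [0.55,[0.51,0.741,0.2],[0,0,-0.02]]
    - [0.55,[0.51,0.741,0.05],[0,0,-0.02]]
    - [0.55,[0.51,0.741,0],[0,0,-0.02]]

```text
time: 38.55
tcp_pos: [0.6416, 0.0796, 0.1544]
tool_rot: [[-0.001, 1.0, 0.017], [1.0, 0.001, -0.009], [-0.009, 0.017, -1.0]]
force: [0.2, -0.6, 0.4]
grip_width: 0.0467
```

Run:
```python
from h import *
go([.442,.081,.12],down(85)); go([.442,.081,.012],down(85))
```

```text
t [0.008, -0.8, 0.124] r [0.0027, 0.0013, 0.014] from [0.6416 0.0796 0.1544] time 38.55
t [0.011, -0.808, 0.556] r [0.0027, 0.0013, 0.014] from [0.6416 0.0796 0.1544] time 38.55
```

Request:
step_arm:
  motion:
    - [0.55,[0,-0.1,0],[0,0,0]]
    - [0.55,[0,-0.26,0],[0,0,0]]
    - [0.55,[0,-0.44,0],[0,0,0.014]]
    - [0.55,[0,-0.6,0],[0.0027,0,0.014]]
    - [0.55,[0.008,-0.73,0],[0.0027,0.001,0.014]]
    - [0.55,[0.008,-0.8,0],[0.0027,0.001,0.014]]
    - [0.55,[0.008,-0.8,0],[0.0027,0.001,0.014]]
    - [0.55,[0.008,-0.8,0],[0.0027,0.001,0.014]]

```text
time: 39.35
tcp_pos: [0.4427, 0.0815, 0.1513]
tool_rot: [[0.087, 0.996, 0.002], [0.996, -0.087, -0.002], [-0.001, 0.002, -1.0]]
force: [-0.1, 0.7, -0.4]
grip_width: 0.047
```

```bash
cat >> h.py <<'E'
def wsoaps(name):
    im,p=snap('wrist',name); hsv=cv2.cvtColor(im,cv2.COLOR_BGR2HSV)
    m=((hsv[...,2]>165)&(hsv[...,1]<70)).astype(np.uint8); m=cv2.morphologyEx(m,cv2.MORPH_CLOSE,np.ones((19,19)))
    for c in blobs(m,300,20000):
        b=cv2.minAreaRect(c); q=plane('wrist',cv2.boxPoints(b),.016,p)[:,:2]; e=[q[1]-q[0],q[2]-q[1]]; e.sort(key=np.linalg.norm)
        print(np.round(b[0],1),q.mean(0).round(4),[float(np.linalg.norm(v).round(3)) for v in e],'long az',np.degrees(np.arctan2(e[1][1],e[1][0])).round(1)%180)
E
python3 - <<'E'
from h import *
wsoaps('w5'); go([.442,.0815,.012],down(85))
E
```

```text
[559.3 323.2] [ 0.6478 -0.0264] [0.077, 0.101] long az 137.4
[323.5 228.5] [0.4411 0.0829] [0.024, 0.032] long az 85.5
[508.8 219.6] [0.5917 0.0771] [0.025, 0.035] long az 88.6
[568.5 214. ] [0.6431 0.0776] [0.028, 0.034] long az 175.7
[310.8 163.9] [0.436  0.1344] [0.025, 0.032] long az 103.7
t [0.001, -0.007, 0.557] r [0.0004, 0.0003, 0.0001] from [0.4434 0.0814 0.1513] time 39.4
```

Request:
step_arm:
  motion:
    - [0.5,[0.003,-0.008,0.1],[0,0,0]]
    - [0.5,[0.004,-0.008,0.25],[0,0,0]]
    - [0.5,[0.004,-0.008,0.4],[0,0,0]]
    - [0.5,[0.004,-0.008,0.5],[0,0,0]]
    - [0.5,[0.004,-0.008,0.55],[0,0,0]]
    - [0.5,[0.004,-0.008,0.557],[0,0,0]]
    - [0.5,[0.004,-0.008,0.557],[0,0,0]]
    - [0,[0.004,-0.008,0.557],[0,0,0]]
    - [0,[0.004,-0.008,0.557],[0,0,0]]
    - [0,[0.004,-0.008,0.557],[0,0,0]]
    - [0,[0.004,-0.008,0.557],[0,0,0]]
    - [0,[0.004,-0.008,0.4],[0,0,0]]
    - [0,[0.004,-0.008,0.2],[0,0,0]]
    - [0,[0.004,-0.008,0.03],[0,0,0]]
    - [0,[0.004,-0.008,0.03],[0,0,0]]

```text
time: 40.9
tcp_pos: [0.444, 0.0824, 0.1485]
tool_rot: [[0.087, 0.996, 0.012], [0.996, -0.087, -0.002], [-0.001, 0.012, -1.0]]
force: [1.3, -0.2, -0.0]
grip_width: 0.0237
```

Run:
```python
from h import *
go([.59,.03,.145],down(90));go([.59,.03,.055],down(90))
```

```text
t [-0.158, 0.6, 0.022] r [0.002, 0.0002, -0.0138] from [0.444  0.0824 0.1485] time 40.9
t [-0.158, 0.595, 0.382] r [0.002, 0.0002, -0.0138] from [0.444  0.0824 0.1485] time 40.9
```

Request:
step_arm:
  motion:
    - [0,[-0.02,0.07,0],[0,0,0]]
    - [0,[-0.05,0.18,0],[0,0,0]]
    - [0,[-0.09,0.32,0],[0,0,-0.01]]
    - [0,[-0.12,0.45,0],[0,0,-0.014]]
    - [0,[-0.15,0.55,0.03],[0,0,-0.014]]
    - [0,[-0.158,0.595,0.12],[0,0,-0.014]]
    - [0,[-0.158,0.595,0.25],[0,0,-0.014]]
    - [0,[-0.158,0.595,0.34],[0,0,-0.014]]
    - [0,[-0.158,0.595,0.38],[0,0,-0.014]]
    - [0,[-0.158,0.595,0.38],[0,0,-0.014]]
    - [0.5,[-0.158,0.595,0.38],[0,0,-0.014]]
    - [0.5,[-0.158,0.595,0.38],[0,0,-0.014]]
    - [0.5,[-0.158,0.595,0.38],[0,0,-0.014]]
    - [0.5,[-0.158,0.595,0.2],[0,0,-0.014]]
    - [0.5,[-0.158,0.595,0.05],[0,0,-0.014]]
    - [0.5,[-0.158,0.595,0],[0,0,-0.014]]

```text
time: 42.5
tcp_pos: [0.591, 0.0295, 0.1547]
tool_rot: [[-0.001, 1.0, 0.019], [1.0, 0.001, -0.003], [-0.003, 0.019, -1.0]]
force: [0.4, -0.3, 0.5]
grip_width: 0.0429
```

Run:
```python
from h import *
go([.4365,.134,.15],down(103.5)); go([.4365,.134,.012],down(103.5))
```

```text
t [0.418, -0.618, 0.006] r [0.003, 0.0008, -0.0374] from [0.591  0.0295 0.1547] time 42.5
t [0.42, -0.628, 0.558] r [0.003, 0.0008, -0.0374] from [0.591  0.0295 0.1547] time 42.5
```

Request:
step_arm:
  motion:
    - [0.5,[0.06,-0.09,0],[0,0,0]]
    - [0.5,[0.15,-0.23,0],[0,0,-0.01]]
    - [0.5,[0.26,-0.4,0],[0,0,-0.02]]
    - [0.5,[0.36,-0.54,0],[0,0,-0.03]]
    - [0.5,[0.42,-0.62,0.02],[0.003,0,-0.0374]]
    - [0.5,[0.42,-0.62,0.02],[0.003,0,-0.0374]]
    - [0.5,[0.42,-0.62,0.02],[0.003,0,-0.0374]]

```text
time: 43.2
tcp_pos: [0.4365, 0.1345, 0.1467]
tool_rot: [[-0.234, 0.972, 0.002], [0.972, 0.234, -0.005], [-0.005, 0.001, -1.0]]
force: [0.2, 0.7, -0.2]
grip_width: 0.0427
```

Run:
```python
from h import *
wsoaps('w6'); go([.4365,.134,.012],down(103.5))
```

```text
[463. 432.] [ 0.6166 -0.0339] [0.02, 0.057] long az 145.8
[532.5 343. ] [0.6425 0.0764] [0.026, 0.04] long az 0.3
[487.1 324.2] [0.5933 0.0856] [0.015, 0.029] long az 179.8
[326.4 239.1] [0.4387 0.1278] [0.028, 0.05] long az 113.4
t [0.004, -0.004, 0.539] r [0.0002, 0.0009, -0.0001] from [0.4373 0.1339 0.1467] time 43.25
```

Run:
```python
from h import *
wsoaps('w7'); go([.4365,.134,.012],down(103.5))
a=cv2.imread('pics/w7.png')[0:480]; cv2.imwrite('pics/w7.png',a)
```

```text
[462. 431.] [ 0.616 -0.034] [0.02, 0.057] long az 145.7
[531.8 341.4] [0.6421 0.0767] [0.026, 0.04] long az 0.9
[486.4 323. ] [0.5931 0.0856] [0.015, 0.029] long az 177.9
[323.5 229. ] [0.4353 0.1349] [0.024, 0.033] long az 104.0
t [0.006, -0.004, 0.539] r [0.0002, 0.0009, -0.0003] from [0.4375 0.1336 0.1467] time 43.3
```

View pics/w7.png

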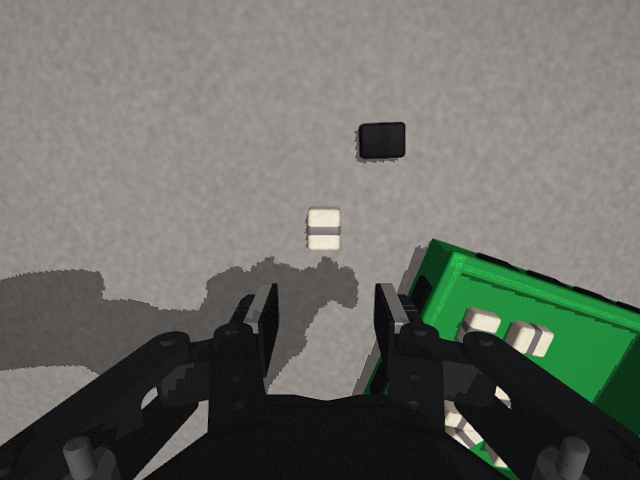

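Request:
step_arm:
  motion:
    - [0.5,[0.006,-0.006,0.1],[0,0,0]]
    - [0.5,[0.006,-0.006,0.25],[0,0,0]]
    - [0.5,[0.006,-0.006,0.38],[0,0,0]]
    - [0.5,[0.006,-0.006,0.48],[0,0,0]]
    - [0.5,[0.006,-0.006,0.53],[0,0,0]]
    - [0.5,[0.006,-0.006,0.539],[0,0,0]]
    - [0.5,[0.006,-0.006,0.539],[0,0,0]]
    - [0,[0.006,-0.006,0.539],[0,0,0]]
    - [0,[0.006,-0.006,0.539],[0,0,0]]
    - [0,[0.006,-0.006,0.539],[0,0,0]]
    - [0,[0.006,-0.006,0.539],[0,0,0]]
    - [0,[0.006,-0.006,0.4],[0,0,0]]
    - [0,[0.006,-0.006,0.2],[0,0,0]]
    - [0,[0.006,-0.006,0.02],[0,0,0]]
    - [0,[0.006,-0.006,0.02],[0,0,0]]

```text
time: 44.8
tcp_pos: [0.4383, 0.1349, 0.1464]
tool_rot: [[-0.231, 0.973, 0.012], [0.973, 0.231, -0.004], [-0.007, 0.011, -1.0]]
force: [0.4, 0.8, -0.3]
grip_width: 0.0242
```

Run:
```python
from h import *
go([.69,.07,.145],down(90));go([.69,.07,.055],down(90))
```

```text
t [-0.485, 0.919, 0.019] r [0.0018, 0.0009, 0.0372] from [0.4383 0.1349 0.1464] time 44.8
t [-0.483, 0.916, 0.379] r [0.0018, 0.0009, 0.0372] from [0.4383 0.1349 0.1464] time 44.8
```

Request:
step_arm:
  motion:
    - [0,[-0.05,0.1,0],[0,0,0]]
    - [0,[-0.13,0.25,0],[0,0,0.01]]
    - [0,[-0.23,0.44,0],[0,0,0.02]]
    - [0,[-0.33,0.63,0],[0,0,0.03]]
    - [0,[-0.42,0.8,0.02],[0,0,0.037]]
    - [0,[-0.47,0.9,0.1],[0,0,0.037]]
    - [0,[-0.483,0.916,0.24],[0,0,0.037]]
    - [0,[-0.483,0.916,0.34],[0,0,0.037]]
    - [0,[-0.483,0.916,0.38],[0,0,0.037]]
    - [0,[-0.483,0.916,0.38],[0,0,0.037]]
    - [0.5,[-0.483,0.916,0.38],[0,0,0.037]]
    - [0.5,[-0.483,0.916,0.38],[0,0,0.037]]
    - [0.5,[-0.483,0.916,0.38],[0,0,0.037]]
    - [0.5,[-0.483,0.916,0.2],[0,0,0.037]]
    - [0.5,[-0.483,0.916,0.0],[0,0,0.037]]
    - [0.5,[-0.4,0.8,-0.2],[0,0,0.037]]
    - [0.5,[-0.2,0.6,-0.3],[0,0,0.037]]
    - [0.5,[0.05,0.4,-0.3],[0,0,0.037]]
    - [0.5,[0.3,0.2,-0.3],[0,0,0.037]]
    - [0.5,[0.5,0,-0.3],[0,0,0.037]]

```text
time: 46.8
tcp_pos: [0.4999, 0.1941, 0.2198]
tool_rot: [[-0.001, 1.0, 0.014], [1.0, 0.001, -0.002], [-0.002, 0.014, -1.0]]
force: [0.6, 1.6, -0.9]
grip_width: 0.0425
```

Request:
step_arm:
  motion:
    - [0.5,[0.2,-0.1,0],[0,0,0]]
    - [0.5,[0.4,-0.2,0],[0,0,0]]
    - [0.5,[0.5,-0.3,0],[0,0,0]]
    - [0.5,[0.5,-0.3,0],[0,0,0]]
    - [0.5,[0.5,-0.3,0],[0,0,0]]

```text
time: 47.3
tcp_pos: [0.424, 0.3202, 0.219]
tool_rot: [[-0.004, 1.0, 0.015], [1.0, 0.004, -0.002], [-0.002, 0.015, -1.0]]
force: [0.3, -0.9, 0.0]
grip_width: 0.0425
```

Run:
```python
from h import *
im,_=snap('top','top9'); im3,_=snap('scene','scene9')
a=cv2.resize(im[90:330,280:540],(433,400),interpolation=2)
b=cv2.resize(im3[190:350,120:360],(600,400),interpolation=2)[:, :367]
c=cv2.resize(im,(400,200))[:,:433]; d=im3[150:350,100:500]
cv2.imwrite('pics/m9.png',np.vstack([np.hstack([a,b]),np.hstack([cv2.resize(im[100:400,50:550],(400,200)),d])]))
s=telemetry.observe(); print(s['force'],s['qpos'],s['time'])
```

```text
[ 0.2810947  -0.13109185  0.16844497] [-69.10769852  42.52338912  48.25019145 109.46153113 -42.6564618
  47.01616148   2.08530251] 47.4
```

View pics/m9.png

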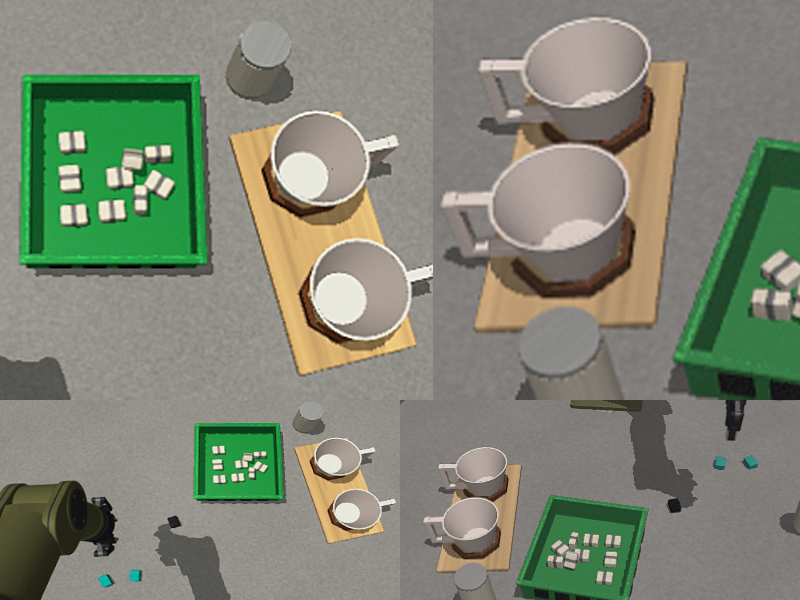

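Run:
```python
from h import *
for t,sc in(((321.5,159.5),(127,198)),((361,289.5),(154,69.5))):
    o,d=ray('top',[np.array(t)/1.6654+[280,90]-.2]); o2,d2=ray('scene',[np.array(sc)/2.5+[120,190]-.3]); d=d[0];d2=d2[0]
    s=np.linalg.lstsq(np.c_[d,-d2],o2-o,rcond=None)[0]; print((o+s[0]*d).round(4),(o2+s[1]*d2).round(4))
    print(plane('top',[np.array(t)/1.6654+[280,90]-.2],.092).round(4))
```

```text
[ 0.6133 -0.2348  0.0858] [ 0.6129 -0.2301  0.0839]
[[ 0.6113 -0.2325  0.092 ]]
[ 0.4475 -0.2583  0.0802] [ 0.4471 -0.2532  0.0782]
[[ 0.4459 -0.2537  0.092 ]]
```

```bash
python3 -c "
from station import robot; print(robot.finish_job())"
```

```text
the job is handed in; nothing more can be done
None
```

I tipped both jugs into the green crate, then stood each one in a nest with its handle through the notch. After that I moved the four loose bars into the crate and handed in at about 47 s. I stood the jugs before moving the loose bars, so the steps did not run strictly in the order the task lists them.

- **Bars:** the last pictures show nine in the crate (three from jug_a, two from jug_b, four loose) and no white bars left on the bench. Both jugs are empty.
- **Jugs:** their rim centres, measured from the top camera, lie within about 3 mm of the nest centres. Both look level and handle-through-notch in the two views.
- **Check that disagreed:** rim height read across two views came out at 78–86 mm instead of the 92 mm expected. I put this down to reading pixels by eye, since a jug caught on the strips would read high, not low.
- **Disturbance:** jug_b was knocked about 2–3 cm during the run. I found this in the pictures and measured it again before gripping.
- **Left alone:** I never touched the tins, the black block or the turquoise ones, and they look unmoved in the pictures.
- **Close call:** one joint (the sixth) came to within about 0.02° of its range limit while backing away from the far nest, without a reported fault.

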